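# Close up the vial shaker after loading

### The arm

A 6-joint arm with a two-finger parallel gripper is mounted at the origin on the work surface; the furniture and walls round the work are solid. World frame = base frame: x ahead of the robot, y to its left, z up, the work surface at z = 0. Lengths are in mm, angles in degrees, forces in N, time in s.
With the tool pointing down it reaches from about 300 to 750 mm from the base axis. Payload 8.5 kg.
Tool frame: the origin (TCP) lies at the very end of the fingers, on their centre line; the grasp point (between the pads) lies 19 mm behind it; z points along the fingers, y is the line along which they close (so a half turn about z gives the same grasp; the last joint's range is limited). The gripper opens to 88 mm and grips with 3 to 60 N. Pads are 18 mm wide; open, the fingers measure 123 mm over their backs; the gripper's body (75 mm by 187 mm) begins 45 mm behind the grasp point.
Start: joints at [-76.163, 21.807, 74.336, -0, 83.858, -12.336], TCP at [242.585, -493.592, 238.748] pointing down, gripper open.
Joint ranges: [-178.18, 178.18], [-50.72, 133.34], [12.68, 142.11], [-81.47, 261.47], [9.98, 163.14], [-165.26, 165.26]. Speed limits (degrees/s): [136.94, 136.94, 180, 180, 180, 180].

### API

Orientations are given as a 3x3 rotation matrix whose columns are the frame's x, y, z axes.
In Python, from station import env gives the robot as it stands.
- The arm moves only by the tool apply_moves, never from a script. Its argument "motion" is a list of rows, each a list of 4 numbers: the shift along the tool's x, y, z as a fraction of full scale, then the turn about the tool's z as a fraction of full scale. A call has 1 to 20 rows; each row shifts and turns the commanded pose from where the row before left it, along the tool's axes as they then stand; what a row does not reach is not made up. Full scale, the value 1, is 75 mm for a shift and 180 degrees for a turn. A row lasts 1/10 s, in which the tool goes at most 50 mm and 8.59 degrees, less where a joint would pass 70% of its speed; a pose out of reach is approached as far as the arm can. A call with a number of a shift or a turn outside -1 to 1 is refused whole. A call with a gripper value outside its range is refused whole. "claw" is the opening, from 0 (shut) to 1 (fully open), set as the call begins (left out, the last holds). The fingers move at their own pace and stop on an object; the grip force is fixed at half the most. Time passes only in rows, so rows that do not move let the fingers close. It gives the time, the measured TCP pose, the force, the opening and the grip force at its end, in the units of the state.
- env.observe(): the state, without advancing time (a new reading comes with each control period).
- env.grab_frame(name): name is "side" or "top" or "wrist"; returns a dict with "pixels" (400x640x3 uint8, blue, green, red), "z_map" (400x640 float32, mm along the optical axis (not along the pixel's ray), 0 where there is no reading), "fx", "fy", "cx", "cy" (pixels), "k1" (the pictures are not rectified: a ray, as slopes to the right and down, at radius r is drawn at 1 + k1 r^2 times it, then the intrinsics apply), "world_to_cam" (4x4, takes a point from world to camera coordinates). Camera axes: x right, y down, z forward; pixel columns grow to the right and rows downward; lengths in mm; the calibration is good to about 2 mm. A picture is of the moment at which its call begins.
- env.sign_off(): hands the job in; it is judged then, once.
Trained networks look in the newest picture that a camera, given by its name, has taken for a name from the list of things; names that differ only in an ending like _2 or _b are one class to them, and where a whole thing is asked for, a point or a joint stands for the part that bears it (a point fixed in the world has none). Each returns a list of dicts, best first, with "score" (0 to 1); they miss things now and then, are a little off and sometimes report something else, mostly with a low value. They report only what shows in the picture. A call takes as long as a camera call. They do not tell look-alikes from the thing itself.
- env.search_frame(camera, name): "xy" ([column, row] in pixels, amid what is visible of it).
- env.outline_of(camera, name): "pixels" (400x640 bool, what is visible of it) and "xy" ([column, row] in pixels, amid what is visible of it).
The state is a dict: "t": time; "qpos": joint angles; "qd": joint speeds; "effort": joint torques, N m; "tcp_pos": TCP position; "eef_rot": TCP orientation; "wrist_force": force on the tool from outside, world axes, zero at the start; "wrist_torque": the same for the moment, N m; "gripper_width": finger opening in mm; "grasp_force": force on a finger pad.
Only numpy, scipy, OpenCV 4.12 (cv2) and the standard library are available. Lean on these libraries where they do the work, as an engineer would, in place of code of your own. Each camera call takes 0.05 s, during which the arm holds its last target. There are 200 camera calls.

### The job

Load the smaller of the two black vial trays, the one with the vials in it, into the shaker: carry it level, set it flat between the four corner guides on the platform, lengthwise front to back (either end may lead). Then swing the hold-down arm over until its rubber pad rests on the tray, and finally shut the hood fully. Leave everything else standing where it is and keep the vials in the tray.

Things in the scene. Friction and masses are not known exactly. Their poses are not given: they have to be found in the camera images.
- shaker: Bench vial shaker, white housing 245 x 230 x 48 mm, sloped console along its front, origin under its centre at worktop level; x from its front to its hinged back, y to its left, z up. On it an aluminium platform, top 56 mm up, x -103 to 63 mm. The open hood overhangs the nest, so there is no room there for an upright gripper, only for one leaned back to the front by 30 to 45 degrees.
- nest (a point): Centre of the tray's place on the platform, shaker frame (-25, 0, 56) mm. Four corner guides, 11 mm high with lips bent outward, leave 99 mm along the shaker's x and 69 mm along its y; they cover only the last 18 mm or so of each side, so the middle of the long sides is free for fingers.
- hold_down (a joint): Hold-down arm's hinge, rad. Pivot pin along the shaker's x at shaker frame (-50, 77, 93.5) mm, left of the nest. 0 = level, pointing to -y across the tray, pad on the tray's top; 1.57 = upright, more leans out to the left. Stays where left (1 N at the ball moves it); goes to -0.06 if no tray is there. Steel arm 13 mm wide (x), 9 mm thick, rubber pad below, 41 to 75 mm from the pivot.
- hold_down_ball (a point): Centre of the black ball, 18 mm in diameter, at the end of the hold-down arm, 79 mm from the pivot.
- hood (a joint): Hood hinge, rad. 0 = fully shut, 1.0 = open as far as it goes. Stiff: it stays where it is left; about 2 to 4 N at the front rail shuts it.
- hood_hinge (a point): Middle of the hood's hinge axis, shaker frame (100, 0, 70) mm; the axis runs along the shaker's y.
- hood_rail (a point): Middle of the upper face of the grey rail at the front of the hood's top, the place to push it shut; when shut 205 mm to the front of the hinge and 66 mm above it. Hood: clear box, open below, 216 mm wide, 215 mm deep, top 65 mm above and lower edge 16 mm below the hinge when shut; a finger lip 84 mm wide stands out 20 mm at the lower front edge.
- tray: The smaller black vial tray (6 x 4 cells), 64 mm (its x) by 93 mm (its y) by 28 mm high, about 0.2 kg with the four vials in it. Origin: centre of its underside, z up. Grip it by the two long sides, across its x.
- vial_0: Small clear screw vial with a coloured cap, 12 mm in diameter, 33 mm high, standing in a cell of the smaller tray and sticking out 9 mm above it. Origin: centre of its underside, 4 mm above the tray's.
- vial_1: Small clear screw vial with a coloured cap, 12 mm in diameter, 33 mm high, standing in a cell of the smaller tray and sticking out 9 mm above it. Origin: centre of its underside, 4 mm above the tray's.
- vial_2: Small clear screw vial with a coloured cap, 12 mm in diameter, 33 mm high, standing in a cell of the smaller tray and sticking out 9 mm above it. Origin: centre of its underside, 4 mm above the tray's.
- vial_3: Small clear screw vial with a coloured cap, 12 mm in diameter, 33 mm high, standing in a cell of the smaller tray and sticking out 9 mm above it. Origin: centre of its underside, 4 mm above the tray's.
- big_tray: The larger black vial tray (7 x 5 cells), empty, 78 mm (x) by 108 mm (y) by 28 mm; does not fit the nest. Origin: centre of its underside. Leave it.
- small_bottle_a: Small brown reagent bottle, 46 mm in diameter, 112 mm high; bystander. Origin: centre of its underside.
- small_bottle_b: Small brown reagent bottle with a black cap, 46 mm in diameter, 98 mm high; bystander. Origin: centre of its underside.
- beaker: Clear beaker, 55 mm in diameter, 70 mm high; bystander. Origin: centre of its underside.
- cylinder: Slim clear measuring cylinder, foot 55 mm, 191 mm high; bystander. Origin: centre of its underside.
- tape: Roll of label tape lying flat, 48 mm in diameter, 18 mm high; bystander. Origin: centre of its underside.
- timer: White lab timer lying flat, 62 x 62 x 19 mm; bystander. Origin: centre of its underside.
There are look-alikes about, which are no part of the job. Leave any green look-alike of the tray alone.

How it is judged (in metres and radians):
On the way, in this order (a step that is already met when the one before it is completed fails the run):
1. the smaller tray stands flat in the nest and is let go (horizontal distance between tray and nest below 0.006 m and z of tray in the frame of nest between -0.004 and 0.003 m and angle between the y axis of tray and the x axis of shaker, either way round below 0.1 rad and angle between tray's own z axis and vertical below 0.05 rad and contact force between the fingers and tray below 0.05 N), for 0.2 s.
2. the hold-down arm is down on the tray, the tray still in the nest (horizontal distance between tray and nest below 0.006 m and z of tray in the frame of nest between -0.004 and 0.003 m and angle between the y axis of tray and the x axis of shaker, either way round below 0.1 rad and angle between tray's own z axis and vertical below 0.05 rad and value of joint hold_down below 0.06 rad), for 0.2 s.
3. the hood is shut over it (all of step 2 and value of joint hood below 0.03 rad), for 0.2 s.
At the end, for the whole second after the job is handed in: The smaller tray is at rest flat in the nest (centre within 6 mm, underside within 3 mm of the platform, lengthwise front to back within 0.1 rad), released, its four vials upright in it; hold-down arm on it (joint below 0.06 rad); hood shut (joint below 0.03 rad) (all of step 3 and contact force between the fingers and tray below 0.05 N and z of each of vial_0, vial_1, vial_2, vial_3 in the frame of tray below 0.012 m and horizontal distance between each of vial_0, vial_1, vial_2, vial_3 and tray below 0.035 m and angle between each of vial_0, vial_1, vial_2, vial_3's own z axis and vertical below 0.3 rad and linear speed of tray below 0.02 m/s); the robot touches nothing.
It fails at once if a bystander (bottle, beaker, cylinder, tape, timer or the larger tray) is pushed more than 4 cm (distance of any of small_bottle_a, small_bottle_b, beaker, cylinder, tape, timer, big_tray from where it was at the start of the episode above 0.04 m).
It fails at once if a bottle, the beaker or the cylinder is tipped over (angle between any of small_bottle_a, small_bottle_b, beaker, cylinder's own z axis and vertical above 0.5 rad).
It fails at once if the smaller tray is tipped more than 25 degrees (angle between tray's own z axis and vertical above 0.44 rad).
It also fails if it takes over 61 s, if anything falls off the work surface, if the arm or the gripper's body presses on something with over 40 N, if the wrist force passes 120 N, or if a joint passes its speed limit or range.

## Working session

There is one attempt and no reset: what is moved stays moved. The work goes in short steps, Python scripts to look and compute and a tool call to move; the robot and the scene stay as the last step left them, time stands still between calls to the robot, and variables do not carry over. Pictures are saved under pics/ and viewed, at most 10 in all, crops included, and the job is handed in when it is done.

Besides the shell and the picture viewer there is one more tool, called after "Request:" as name([rows], argument=value, ...), one row to a line, values as JSON. apply_moves: Moves the arm, as the interface text tells. Its arguments: {"type":"object","properties":{"motion":{"type":"array","items":{"type":"array","items":{"type":"number"}}},"claw":{"type":"number"}},"required":["motion"]}

```bash
ls; mkdir -p pics; cat > h.py <<'E'
import numpy as np, cv2
from station import env
def ray(f,uv):
    K=np.array([[f['fx'],0,f['cx']],[0,f['fy'],f['cy']],[0,0,1.]])
    p=cv2.undistortPoints(np.array(uv,float).reshape(-1,1,2),K,np.array([f['k1'],0,0,0.]))
    return p.reshape(-1,2)
def pts(f,uv,z=None):
    uv=np.array(uv,float).reshape(-1,2); s=ray(f,uv)
    if z is None: z=f['z_map'][uv[:,1].astype(int),uv[:,0].astype(int)]
    c=np.c_[s*np.reshape(z,(-1,1)),np.ones((len(uv),1))*np.reshape(z,(-1,1))]
    M=np.array(f['world_to_cam']); return (c-M[:3,3])@M[:3,:3]
def onplane(f,uv,h):
    M=np.array(f['world_to_cam']); o=-M[:3,:3].T@M[:3,3]
    d=np.c_[ray(f,uv),np.ones(len(np.reshape(uv,(-1,2))))]@M[:3,:3]
    return o+d*((h-o[2])/d[:,2])[:,None]
def proj(f,P):
    M=np.array(f['world_to_cam']);c=np.reshape(P,(-1,3))@M[:3,:3].T+M[:3,3]
    s=c[:,:2]/c[:,2:];r2=(s**2).sum(1,keepdims=True)
    s=s*(1+f['k1']*r2);return s*[f['fx'],f['fy']]+[f['cx'],f['cy']]
E
python3 - <<'E'
from h import *
s=env.observe();print(s['t'],s['tcp_pos'],np.round(s['eef_rot'],3),s['gripper_width'],s['wrist_force'])
for c in ['top','side','wrist']:
    f=env.grab_frame(c);cv2.imwrite(f'pics/{c}0.png',f['pixels']);print(c,np.round(f['world_to_cam'],2).tolist(),f['fx'],f['k1'])
    for n in ['tray','big_tray','vial_0','shaker','nest','hold_down','hold_down_ball','hood','hood_rail','hood_hinge','small_bottle_a','beaker','cylinder','tape','timer']:
        print(c,n,[(np.round(d['xy']).tolist(),round(d['score'],2),np.round(pts(f,d['xy'])[0]).tolist()) for d in env.search_frame(c,n)])
E
```

```text
pics
0.0 [ 242.51291523 -493.33525463  238.13340808] [[ 0.897  0.441 -0.   ]
 [ 0.441 -0.897  0.001]
 [ 0.    -0.001 -1.   ]] 88.06608468581948 [-0.18686837 -0.07858934  0.64856233]
top [[-0.02, -1.0, -0.0, -12.99], [-0.99, 0.02, -0.14, 521.71], [0.14, 0.0, -0.99, 1270.79], [0.0, 0.0, 0.0, 1.0]] 378.30267812055996 -0.0900562787748209
top tray [([424.0, 200.0], 0.75, [510.0, -378.0, 12.0]), ([215.0, 238.0], 0.74, [388.0, 357.0, 15.0]), ([366.0, 190.0], 0.67, [545.0, -173.0, 23.0])]
top big_tray [([333.0, 230.0], 0.77, [409.0, -56.0, 2.0])]
top vial_0 []
top shaker [([262.0, 193.0], 0.82, [535.0, 184.0, 61.0])]
top nest [([262.0, 195.0], 0.76, [530.0, 187.0, 56.0])]
top hold_down [([330.0, 167.0], 0.62, [614.0, -48.0, 88.0]), ([258.0, 210.0], 0.56, [477.0, 199.0, 52.0])]
top hold_down_ball [([232.0, 257.0], 0.62, [320.0, 277.0, 89.0]), ([256.0, 213.0], 0.41, [457.0, 182.0, 177.0])]
top hood [([245.0, 176.0], 0.9, [551.0, 198.0, 276.0])]
top hood_rail [([243.0, 176.0], 0.74, [550.0, 203.0, 279.0])]
top hood_hinge [([241.0, 175.0], 0.89, [553.0, 208.0, 281.0])]
top small_bottle_a [([231.
[... 1484 characters left out ...]
7.0, 198.0], 0.95, [597.0, -49.0, 57.0]), ([251.0, 212.0], 0.23, [453.0, 189.0, 147.0])]
side beaker [([420.0, 225.0], 0.71, [332.0, -239.0, 60.0])]
side cylinder [([334.0, 174.0], 0.98, [656.0, -137.0, 92.0])]
side tape []
side timer [([196.0, 290.0], 0.71, [378.0, 356.0, 18.0])]
wrist [[0.44, -0.9, 0.0, -549.77], [-0.86, -0.42, 0.28, -38.39], [-0.25, -0.12, -0.96, 389.12], [0.0, 0.0, 0.0, 1.0]] 360.0862883312256 -0.054054652988468524
wrist tray []
wrist big_tray []
wrist vial_0 []
wrist shaker []
wrist nest []
wrist hold_down []
wrist hold_down_ball []
wrist hood []
wrist hood_rail []
wrist hood_hinge []
wrist small_bottle_a []
wrist beaker []
wrist cylinder []
wrist tape []
wrist timer []
```

```bash
python3 -c "
import cv2,numpy as np
a=cv2.imread('pics/top0.png');b=cv2.imread('pics/side0.png');print(a.shape,b.shape)"
```

```text
(400, 640, 3) (400, 640, 3)
```

View pics/top0.png

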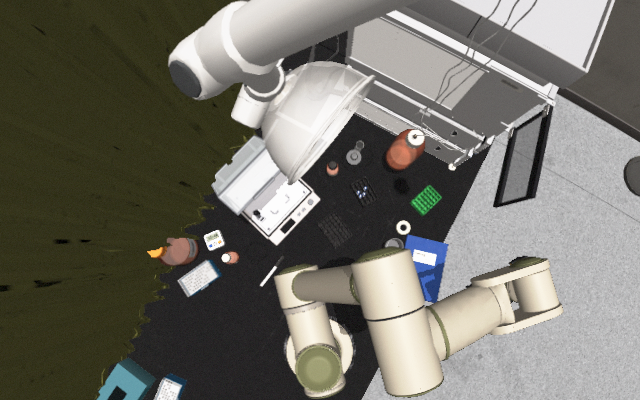

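View pics/side0.png

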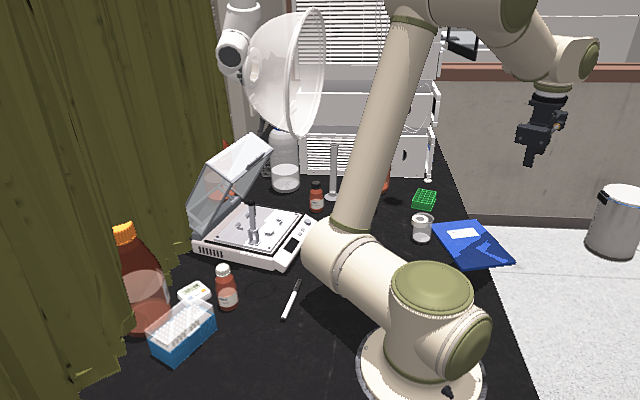

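The top view shows the shaker at about (265,195) with its console facing lower right. The vial tray is at (362,190), the big tray at (335,230), the green look-alike at (426,200) and a dome lamp over (320,120). In the side view the hold-down stands upright at (252,215).

```bash
python3 - <<'E'
from h import *
f=env.grab_frame('top');np.save('top.npy',f,allow_pickle=True)
c=f['pixels'][120:260,210:410];cv2.imwrite('pics/c1.png',cv2.resize(c,(800,560),interpolation=cv2.INTER_CUBIC))
# dome depth & heights
for uv in [(300,175),(290,180),(320,120),(370,80),(260,100),(275,150),(300,150),(340,110),(360,100)]:
    print(uv,np.round(pts(f,[uv])[0]))
f2=env.grab_frame('side');np.save('side.npy',f2,allow_pickle=True)
for uv in [(325,15),(320,80),(300,132),(250,70),(300,60),(245,10),(230,50)]: print('s',uv,np.round(pts(f2,[uv])[0]))
for fr,n in((f,'top'),(f2,'side')):
  for d in env.outline_of(n,'tray')+env.outline_of(n,'shaker'):
    m=d['pixels'];v,u=np.nonzero(m);P=pts(fr,np.c_[u,v]);print(n,d['xy'],d['score'],m.sum(),np.round(np.percentile(P,[5,50,95],axis=0)).tolist())
E
```

```text
(300, 175) [544.  39. 316.]
(290, 180) [504.  53. 460.]
(320, 120) [610. -20. 571.]
(370, 80) [ 713. -133.  539.]
(260, 100) [669. 112. 542.]
(275, 150) [569.  85. 489.]
(300, 150) [555.  25. 537.]
(340, 110) [626. -62. 583.]
(360, 100) [ 748. -130.  340.]
s (325, 15) [ 811. -180.  546.]
s (320, 80) [ 751. -134.  371.]
s (300, 132) [630. -16. 263.]
s (250, 70) [608. 117. 453.]
s (300, 60) [788. -85. 428.]
s (245, 10) [659. 102. 585.]
s (230, 50) [629. 156. 501.]
top [367.5, 191.4] 0.94 499 [[501.0, -203.0, -0.0], [542.0, -166.0, 14.0], [584.0, -130.0, 32.0]]
top [424.2, 199.6] 0.92 478 [[470.0, -424.0, 1.0], [509.0, -383.0, 15.0], [545.0, -343.0, 30.0]]
top [260.3, 195.6] 0.76 5774 [[413.0, 39.0, 39.0], [521.0, 166.0, 95.0], [640.0, 269.0, 280.0]]
side [424.0, 201.7] 0.6 462 [[460.0, -422.0, 2.0], [493.0, -370.0, 23.0], [540.0, -335.0, 28.0]]
side [240.5, 218.4] 0.81 10300 [[398.0, 70.0, 25.0], [508.0, 198.0, 58.0], [660.0, 317.0, 272.0]]
side [421.7, 225.2] 0.24 478 [[323.0, -281.0, 11.0], [337.0, -250.0, 48.0], [372.0, -233.0, 68.0]]
```

View pics/c1.png

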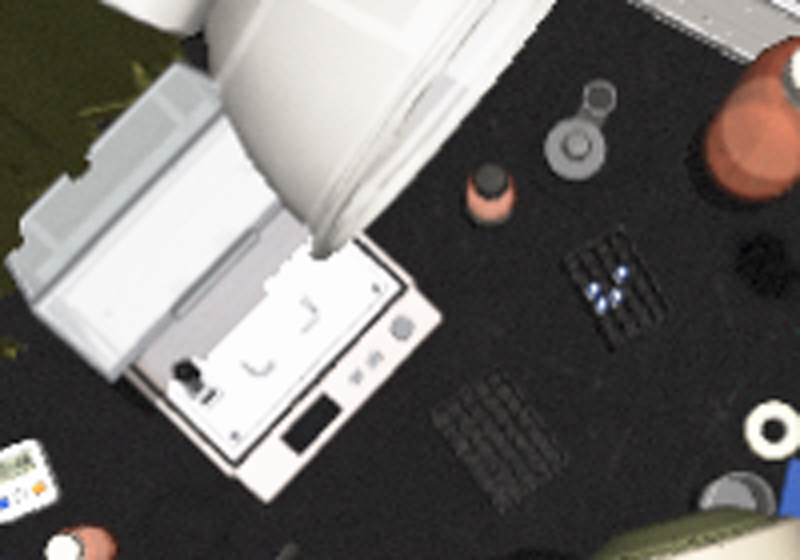

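Request:
apply_moves([
  [0.55,-0.2,0,0],
  [0.55,-0.2,0,0],
  [0.55,-0.2,0,0],
  [0.55,-0.2,0,0],
  [0.55,-0.2,0,0],
  [0.55,-0.2,0,0],
  [0.55,-0.2,0,0],
  [0.55,-0.2,0,0],
  [0.55,-0.2,0,0],
  [0.5,-0.25,0,0],
  [0,0,0,0],
  [0,0,0,0],
], claw=1)

```text
t: 3.9
tcp_pos: [541.8, -174.8, 238.6]
eef_rot: [[0.897, 0.443, -0.0], [0.443, -0.897, -0.0], [-0.0, -0.0, -1.0]]
wrist_force: [-0.6, -0.5, 0.4]
gripper_width: 88.3
grasp_force: 0.0
```

```bash
python3 - <<'E'
from h import *
s=env.observe();print(s['t'],s['tcp_pos'],s['qpos'])
f=env.grab_frame('wrist');np.save('w1.npy',f,allow_pickle=True);cv2.imwrite('pics/w1.png',f['pixels'])
for n in ['tray','vial_0']:
  for d in env.outline_of('wrist',n):
    m=d['pixels'];v,u=np.nonzero(m);P=pts(f,np.c_[u,v]);print(n,d['xy'],d['score'],m.sum(),np.round(np.percentile(P,[5,50,95],axis=0)).tolist())
    if n=='tray':
        k=P[:,2]>18;print(np.median(P[k,2]),cv2.minAreaRect(P[k,:2].astype(np.float32)))
E
```

```text
3.9 [ 541.77494175 -174.82544988  238.58126194] [-2.97875249e+01  2.37753305e+01  7.11877519e+01 -1.85656687e-02
  8.50514706e+01  3.39438221e+01]
tray [495.7, 251.3] 0.83 1881 [[514.0, -430.0, 4.0], [534.0, -394.0, 21.0], [556.0, -364.0, 28.0]]
25.57423714178873 ((565.5467529296875, -291.36944580078125), (305.8301086425781, 41.02499771118164), 75.27507019042969)
tray [312.7, 152.4] 0.74 5207 [[499.0, -201.0, 3.0], [544.0, -167.0, 13.0], [584.0, -131.0, 28.0]]
27.099509962968447 ((550.7437133789062, -161.3345489501953), (111.58287048339844, 61.15510177612305), 29.08336639404297)
vial_0 [306.4, 164.5] 0.6 132 [[527.0, -168.0, 24.0], [533.0, -164.0, 34.0], [537.0, -159.0, 37.0]]
vial_0 [290.5, 168.5] 0.46 146 [[520.0, -156.0, 20.0], [526.0, -151.0, 34.0], [530.0, -146.0, 37.0]]
```

View pics/w1.png

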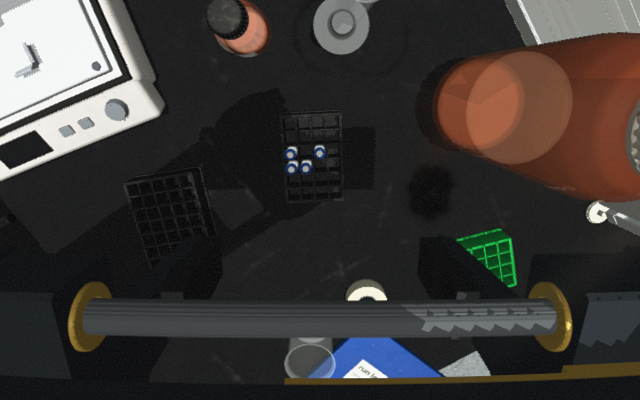

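The wrist view shows the tray with four blue-capped vials at (312,155), top corners near (284,111), (341,111), (343,200) and (287,202). The fingers show at the lower edge, and the fallen-looking red bottle at (530,110) is well to the right.

```bash
python3 - <<'E'
from h import *
f=np.load('w1.npy',allow_pickle=True).item()
c=onplane(f,[(284,111),(341,111),(343,200),(287,202)],28);print(np.round(c,1))
print('centre',c.mean(0),np.linalg.norm(c[0]-c[1]),np.linalg.norm(c[1]-c[2]))
ax=(c[0]+c[1]-c[2]-c[3]);print('yaw long',np.degrees(np.arctan2(ax[1],ax[0])))
# depth-based: top points
v,u=np.mgrid[100:215,270:360];P=pts(f,np.c_[u.ravel(),v.ravel()]);k=(P[:,2]>22)&(P[:,2]<31)
m=np.zeros(v.size,np.uint8);m[k]=1;m=m.reshape(v.shape);m=cv2.morphologyEx(m,cv2.MORPH_OPEN,np.ones((2,2),np.uint8))
Q=P[m.ravel()>0];print(np.median(Q[:,2]),cv2.minAreaRect(Q[:,:2].astype(np.float32)))
# shaker console corners from top
t=np.load('top.npy',allow_pickle=True).item()
g=lambda a:(a[0]/4+210,a[1]/4+120)
pl=[g((235,462)),g((405,285))];print('platform front L,R @56',np.round(onplane(t,pl,56),1).tolist())
print('knob',pts(t,[g((402,328))]),'screws',np.round(onplane(t,[g((235,436)),g((376,288))],57),1).tolist())
E
```

```text
[[ 572.  -121.2   28. ]
 [ 596.4 -170.8   28. ]
 [ 517.  -213.8   28. ]
 [ 489.4 -162.7   28. ]]
centre [ 543.67130816 -167.09627926   28.        ] 55.25445839988292 90.28442208956345
yaw long 27.550384068978445
26.83680823730702 ((547.23974609375, -165.23464965820312), (121.7275619506836, 63.47966384887695), 28.318531036376953)
platform front L,R @56 [[390.7, 161.9, 56.0], [539.0, 17.0, 56.0]]
knob [[503.13003681  20.25532759  47.97043912]] screws [[412.5, 161.8, 57.0], [536.7, 41.7, 57.0]]
```

Request:
apply_moves([
  [0.08,-0.075,0.5,-0.01],
  [0,0,0.6,0],
  [0,0,0.6,0],
  [0,0,0.6,0],
  [0,0,0.5,0],
  [0,0,0.3,0],
  [0,0,0.02,0],
  [0,0,0,0],
])

```text
t: 4.85
tcp_pos: [544.5, -168.5, 5.3]
eef_rot: [[0.884, 0.468, 0.0], [0.468, -0.884, -0.0], [0.0, 0.0, -1.0]]
wrist_force: [0.8, -0.2, 0.1]
gripper_width: 88.2
grasp_force: 0.0
```

Request:
apply_moves([
  [0,0,0,0],
  [0,0,0,0],
  [0,0,0,0],
  [0,0,0,0],
  [0,0,0,0],
  [0,0,0,0],
], claw=0.5)

```text
t: 5.45
tcp_pos: [544.6, -167.5, 5.5]
eef_rot: [[0.883, 0.469, 0.0], [0.469, -0.883, -0.0], [0.0, 0.0, -1.0]]
wrist_force: [-1.6, 0.9, 6.0]
gripper_width: 60.5
grasp_force: 30.0
```

Request:
apply_moves([
  [0,0,-0.15,0],
  [0,0,0,-0.04],
  [0,0,0,-0.04],
  [0,0,0,-0.019],
  [0,0,0,0],
  [0,0,0.12,0],
  [0,0,0.03,0],
  [0,0,0,0],
])

```text
t: 6.25
tcp_pos: [544.6, -167.7, 5.4]
eef_rot: [[0.698, 0.716, 0.0], [0.716, -0.698, -0.0], [-0.0, 0.001, -1.0]]
wrist_force: [-2.7, 0.2, 8.9]
gripper_width: 61.0
grasp_force: 30.0
```

Request:
apply_moves([
  [0,0,0,0],
  [0,0,0,0],
  [0,0,0,0],
  [0,0,0,0],
  [0,0,-0.3,0],
  [0,0,-0.6,0],
  [0,0,-0.6,0],
  [0,0,-0.6,0],
  [0,0,-0.6,0],
  [0,0,-0.6,0],
], claw=1)

```text
t: 7.25
tcp_pos: [544.1, -167.4, 254.2]
eef_rot: [[0.697, 0.717, -0.0], [0.717, -0.697, 0.0], [-0.0, -0.0, -1.0]]
wrist_force: [0.8, -0.6, 0.0]
gripper_width: 88.2
grasp_force: 0.0
```

```bash
python3 - <<'E'
from h import *
s=env.observe();print(s['t'],s['tcp_pos'],np.round(s['qpos'],1))
f=env.grab_frame('wrist');np.save('w2.npy',f,allow_pickle=True);cv2.imwrite('pics/w2.png',f['pixels'])
E
```

```text
7.25 [ 544.13791158 -167.39867328  254.15976239] [-29.   23.2  69.5  -0.   87.3  15.2]
```

View pics/w2.png

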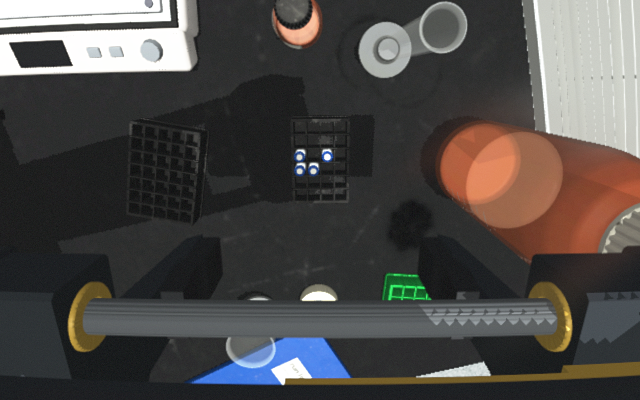

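The tray now stands parallel to the shaker, seen at (320,160). The rows cannot lean the tool directly, so I'll move to free space at azimuth 46° and check how an out-of-reach pose is "approached as far as the arm can".

Request:
apply_moves([
  [0.045,-0.565,-0.3,0],
  [0.045,-0.565,-0.3,0],
  [0.045,-0.565,-0.3,0],
  [0.045,-0.565,-0.3,0],
  [0.045,-0.565,-0.3,0],
  [0.045,-0.565,-0.3,0],
  [0.045,-0.565,-0.3,0],
  [0.045,-0.565,-0.3,0],
  [0.045,-0.565,-0.3,0],
  [0.045,-0.565,-0.3,0],
  [0.045,-0.565,-0.3,0],
  [0.045,-0.565,-0.3,0],
  [0,0,-0.6,0],
  [0,0,-0.6,0],
  [0,0,-0.6,0],
])

```text
t: 8.8
tcp_pos: [207.1, 216.0, 658.8]
eef_rot: [[0.696, 0.718, 0.001], [0.718, -0.696, 0.0], [0.001, 0.0, -1.0]]
wrist_force: [1.1, 0.0, 1.5]
gripper_width: 88.3
grasp_force: 0.0
```

```bash
python3 - <<'E'
from h import *
s=env.observe();print(s['t'],s['tcp_pos'],np.round(s['qpos'],1))
E
```

```text
8.8 [207.13704788 216.03535487 658.80068497] [2.310e+01 1.000e-01 3.220e+01 0.000e+00 1.477e+02 6.720e+01]
```

Request:
apply_moves([
  [0,-0.5,0,0],
  [0,-0.5,0,0],
  [0,-0.5,0,0],
  [0,0,-0.5,0],
  [0,0,-0.5,0],
  [0,0,-0.5,0],
  [0,0,-0.5,0],
])

```text
t: 9.5
tcp_pos: [109.8, 251.4, 718.5]
eef_rot: [[0.698, 0.716, -0.017], [0.716, -0.698, 0.001], [-0.011, -0.013, -1.0]]
wrist_force: [0.2, 0.1, 0.3]
gripper_width: 88.0
grasp_force: 0.0
```

```bash
python3 - <<'E'
from h import *
s=env.observe();print(s['t'],s['tcp_pos'],np.round(s['qpos'],1),np.round(s['eef_rot'],3))
E
```

```text
9.5 [109.84328414 251.38549497 718.50569796] [ 40.4   4.9  12.7   2.3 163.1  86.8] [[ 0.698  0.716 -0.017]
 [ 0.716 -0.698  0.001]
 [-0.011 -0.013 -1.   ]]
```

Request:
apply_moves([
  [-0.5,-0.2,0,0],
  [-0.5,-0.2,0,0],
  [-0.5,0,0,0],
  [-0.5,0,0,0],
])

```text
t: 9.9
tcp_pos: [-17.7, 164.8, 714.7]
eef_rot: [[0.697, 0.717, -0.014], [0.717, -0.697, 0.004], [-0.007, -0.013, -1.0]]
wrist_force: [-0.2, -0.4, 0.0]
gripper_width: 87.9
grasp_force: 0.0
```

```bash
python3 - <<'E'
from h import *
s=env.observe();print(s['t'],s['tcp_pos'],np.round(s['qpos'],1),np.round(s['eef_rot'],3))
E
```

```text
9.9 [-17.74894318 164.79977655 714.68241003] [ 49.4  -9.3  26.5   2.5 163.1  96.1] [[ 0.697  0.717 -0.014]
 [ 0.717 -0.697  0.004]
 [-0.007 -0.013 -1.   ]]
```

```bash
cat > kin.py <<'E'
import numpy as np
from scipy.optimize import least_squares
D=[([-76.163,21.807,74.336,83.858],[242.585,-493.592,238.748]),([-29.79,23.775,71.188,85.05],[541.77,-174.83,238.6]),([-29,23.2,69.5,87.3],[544.14,-167.4,254.16]),([23.1,.1,32.2,147.7],[207.1,216,658.8])]
def fk(p,q2,q3,q5):
    a2,a3,L,d=p[:4]; q2,q3,q5=np.radians([q2,q3,q5]); s=q2+q3; t=s+q5
    return a2*np.sin(q2)+a3*np.sin(s)+L*np.sin(t)+p[4]*np.cos(q2)*0, d+a2*np.cos(q2)+a3*np.cos(s)+L*np.cos(t)
def res(p):
    r=[]
    for (q1,q2,q3,q5),P in D:
        a=np.radians(q1);rho=P[0]*np.cos(a)+P[1]*np.sin(a);lat=-P[0]*np.sin(a)+P[1]*np.cos(a)
        x=fk(p,q2,q3,q5);r+=[x[0]-rho,x[1]-P[2],p[4]*1-lat]
    return r
sol=least_squares(res,[580,340,250,150,118]);p=sol.x
if __name__=='__main__':
    print(np.round(p,1),np.round(sol.fun,1))
    for q2,q3,q5 in [(-9.3,26.5,163.1),(-28.7,12.7,163.1),(-33,17,163.1),(-38,22,163.1),(-38,55,163)]: print(q2,q3,np.round(fk(p,q2,q3,q5)),'tilt',180-q2-q3-q5)
E
python3 kin.py
```

```text
[   230.5    458.6 -29972.7 -29911.3    117.4] [  4.9 -12.4  -0.1  -0.4  -5.9   0.   -8.1  -2.5   0.  -29.8  20.8   0. ]
-9.3 26.5 [255. 727.] tilt -0.29999999999998295
-28.7 12.7 [-16518.  -4103.] tilt 32.900000000000006
-33 17 [-16532.  -4111.] tilt 32.900000000000006
-38 22 [-16549.  -4123.] tilt 32.900000000000006
-38 55 [ -8. 682.] tilt 0
```

```bash
cat > kin.py <<'E'
import numpy as np
from scipy.optimize import least_squares
D=[([-76.163,21.807,74.336,83.858],[242.585,-493.592,238.748]),([-29.79,23.775,71.188,85.05],[541.77,-174.83,238.6]),([-29,23.2,69.5,87.3],[544.14,-167.4,254.16]),([23.1,.1,32.2,147.7],[207.1,216,658.8]),([49.4,-9.3,26.5,163.1],[-17.7,164.8,714.7])]
def fk(p,q2,q3,q5,L=250):
    a2,b2,a3,b3,h=p; q2,q3,q5=np.radians([q2,q3,q5]); s=q2+q3; t=s+q5
    return (a2*np.sin(q2)+b2*np.cos(q2)+a3*np.sin(s)+b3*np.cos(s)+L*np.sin(t), h+a2*np.cos(q2)-b2*np.sin(q2)+a3*np.cos(s)-b3*np.sin(s)+L*(1+np.cos(t)))
def res(p):
    r=[]
    for (q1,q2,q3,q5),P in D:
        a=np.radians(q1);rho=P[0]*np.cos(a)+P[1]*np.sin(a)
        x=fk(p,q2,q3,q5);r+=[x[0]-rho,x[1]-P[2]]
    return np.r_[r,(p[1])*.01]
sol=least_squares(res,[500,0,400,0,-100]);p=sol.x
if __name__=='__main__':
    print(np.round(p,1),np.round(sol.fun,1))
    for q2,q3,q5 in [(-9.3,26.5,163.1),(-28.7,12.7,163.1),(-33,17,163.1),(-38,22,163.1),(-38,55,163)]: print(q2,q3,np.round(fk(p,q2,q3,q5)),'tilt',180-q2-q3-q5)
E
python3 kin.py
```

```text
[ 5.376e+02 -5.000e-01  3.510e+02  1.031e+02 -1.205e+02] [-0.  -0.  -0.  -0.   0.1  0.1 -0.1 -0.1  0.   0.1 -0. ]
-9.3 26.5 [114. 715.] tilt -0.29999999999998295
-28.7 12.7 [-120.  757.] tilt 32.900000000000006
-33 17 [-155.  736.] tilt 32.900000000000006
-38 22 [-193.  709.] tilt 32.900000000000006
-38 55 [-130.  608.] tilt 0
```

Request:
apply_moves([
  [-0.4,0,-0.3,0],
  [-0.4,0,-0.3,0],
  [-0.4,0,-0.3,0],
])

```text
t: 10.2
tcp_pos: [-84.2, 121.5, 718.7]
eef_rot: [[0.7, 0.715, 0.011], [0.714, -0.699, 0.032], [0.031, -0.015, -0.999]]
wrist_force: [-0.7, 0.8, 0.5]
gripper_width: 87.9
grasp_force: 0.0
```

```bash
cat > st.py <<'E'
from h import *
s=env.observe();R=np.array(s['eef_rot']);z=R[:,2]
print(s['t'],np.round(s['tcp_pos'],1),np.round(s['qpos'],1));print(np.round(R,3))
print('tilt',np.degrees(np.arccos(-z[2])),'az',np.degrees(np.arctan2(z[1],z[0])),'y incl',np.degrees(R[2,1]))
E
python3 st.py
```

```text
10.2 [-84.2 121.5 718.7] [ 7.220e+01 -1.160e+01  2.660e+01 -1.000e-01  1.631e+02  1.165e+02]
[[ 0.7    0.715  0.011]
 [ 0.714 -0.699  0.032]
 [ 0.031 -0.015 -0.999]]
tilt 1.9446736875982802 az 70.96943819087338 y incl -0.8330802559820887
```

Request:
apply_moves([
  [0,0.37,-0.3,0],
  [-0.3,0,-0.5,0],
  [-0.3,0,-0.5,0],
  [-0.3,0,-0.5,0],
])

```text
t: 10.6
tcp_pos: [-109.4, 96.1, 727.8]
eef_rot: [[0.701, 0.712, 0.039], [0.709, -0.702, 0.067], [0.075, -0.019, -0.997]]
wrist_force: [-0.7, -0.3, 0.5]
gripper_width: 88.0
grasp_force: 0.0
```

```bash
python3 st.py
```

```text
10.6 [-109.4   96.1  727.8] [ 91.2 -10.4  23.4  -8.  163.1 128.1]
[[ 0.701  0.712  0.039]
 [ 0.709 -0.702  0.067]
 [ 0.075 -0.019 -0.997]]
tilt 4.4334564464171 az 59.67330184348893 y incl -1.0946595751153583
```

```bash
python3 - <<'E'
from h import *
t=np.load('top.npy',allow_pickle=True).item()
for u in range(20,220,40):
  for v in range(120,400,50): print((u,v),np.round(pts(t,[(u,v)])[0]).tolist(),end=' ')
s=np.load('side.npy',allow_pickle=True).item()
print()
for u in range(10,200,45):
  for v in range(20,400,90): print((u,v),np.round(pts(s,[(u,v)])[0]).tolist(),end=' ')
E
```

```text
(20, 120) [502.0, 353.0, 911.0] (20, 170) [453.0, 399.0, 850.0] (20, 220) [389.0, 456.0, 775.0] (20, 270) [309.0, 478.0, 742.0] (20, 320) [209.0, 558.0, 643.0] (20, 370) [97.0, 602.0, 590.0] (60, 120) [537.0, 373.0, 811.0] (60, 170) [470.0, 399.0, 765.0] (60, 220) [392.0, 415.0, 733.0] (60, 270) [304.0, 497.0, 613.0] (60, 320) [195.0, 539.0, 550.0] (60, 370) [66.0, 591.0, 475.0] (100, 120) [560.0, 350.0, 742.0] (100, 170) [494.0, 401.0, 650.0] (100, 220) [401.0, 411.0, 622.0] (100, 270) [298.0, 495.0, 476.0] (100, 320) [155.0, 589.0, 313.0] (100, 370) [-43.0, 708.0, 112.0] (140, 120) [595.0, 332.0, 639.0] (140, 170) [517.0, 375.0, 542.0] (140, 220) [419.0, 437.0, 406.0] (140, 270) [290.0, 483.0, 301.0] (140, 320) [121.0, 572.0, 113.0] (140, 370) [-66.0, 616.0, 20.0] (180, 120) [641.0, 305.0, 504.0] (180, 170) [550.0, 347.0, 381.0] (180, 220) [435.0, 413.0, 200.0] (180, 270) [275.0, 485.0, -1.0] (180, 320) [102.0, 483.0, -3.0] (180, 370) [-68.0, 480.0, 1.0] 
(10, 20) [227.0, 500.0, 623.0] (10, 110) [224.0, 534.0, 518.0] (10, 200) [179.0, 561.0, 414.0] (10, 290) [114.0, 581.0, 321.0] (10, 380) [60.0, 604.0, 224.0] (55, 20) [349.0, 469.0, 611.0] (55, 110) [271.0, 494.0, 499.0] (55, 200) [227.0, 524.0, 380.0] (55, 290) [180.0, 556.0, 258.0] (55, 380) [108.0, 580.0, 152.0] (100, 20) [394.0, 411.0, 603.0] (100, 110) [388.0, 448.0, 460.0] (100, 200) [309.0, 480.0, 328.0] (100, 290) [227.0, 510.0, 201.0] (100, 380) [224.0, 562.0, 0.0] (145, 20) [561.0, 337.0, 585.0] (145, 110) [489.0, 375.0, 422.0] (145, 200) [385.0, 414.0, 272.0] (145, 290) [296.0, 451.0, 122.0] (145, 380) [189.0, 484.0, -1.0] (190, 20) [731.0, 226.0, 563.0] (190, 110) [627.0, 273.0, 369.0] (190, 200) [536.0, 320.0, 171.0] (190, 290) [386.0, 369.0, 17.0] (190, 380) [155.0, 406.0, -3.0]
```

Request:
apply_moves([
  [0.5,0.1,0.1,0],
  [0.5,0.1,0.1,0],
  [0.6,0.1,0.05,0],
  [0.6,0.07,0,0],
  [0.6,0,0,0],
  [0.6,0,0,0],
  [0.6,0,0,0],
  [0.6,0,0,0],
  [0,0,0,0],
  [0.3,0,-0.6,0],
  [0.3,0,-0.6,0],
  [0.3,0,-0.6,0],
  [0.3,0,-0.6,0],
])

```text
t: 11.9
tcp_pos: [128.8, 279.1, 721.3]
eef_rot: [[0.693, 0.718, 0.062], [0.709, -0.695, 0.118], [0.128, -0.037, -0.991]]
wrist_force: [0.7, -0.5, -0.4]
gripper_width: 88.5
grasp_force: 0.0
```

```bash
python3 st.py
```

```text
11.9 [128.8 279.1 721.3] [ 40.2   4.7  12.7   6.8 155.3  90.8]
[[ 0.693  0.718  0.062]
 [ 0.709 -0.695  0.118]
 [ 0.128 -0.037 -0.991]]
tilt 7.6462799639719385 az 62.03451225492384 y incl -2.132601226080304
```

Request:
apply_moves([
  [0.6,0.05,-0.2,0],
  [0.6,0.05,-0.2,0],
  [0.5,0.05,-0.4,0],
  [0.5,0.05,-0.4,0],
])

```text
t: 12.3
tcp_pos: [219.7, 327.8, 694.8]
eef_rot: [[0.69, 0.719, 0.087], [0.703, -0.693, 0.159], [0.175, -0.049, -0.983]]
wrist_force: [-0.2, -0.3, 0.4]
gripper_width: 87.9
grasp_force: 0.0
```

```bash
python3 st.py
```

```text
12.3 [219.7 327.8 694.8] [ 35.8  10.4  12.7   8.3 147.2  87.4]
[[ 0.69   0.719  0.087]
 [ 0.703 -0.693  0.159]
 [ 0.175 -0.049 -0.983]]
tilt 10.449405934603954 az 61.37893478216782 y incl -2.7919303401533453
```

Request:
apply_moves([
  [0.45,0.2,-0.45,0],
  [0.45,0.2,-0.45,0],
  [0.45,0.2,-0.45,0],
  [0.45,0.2,-0.45,0],
  [0.45,0.2,-0.45,0],
  [0.45,0.2,-0.45,0],
])

```text
t: 12.9
tcp_pos: [325.7, 292.0, 691.7]
eef_rot: [[0.677, 0.72, 0.154], [0.682, -0.692, 0.236], [0.276, -0.055, -0.96]]
wrist_force: [0.5, 1.0, -0.4]
gripper_width: 88.2
grasp_force: 0.0
```

```bash
python3 st.py
```

```text
12.9 [325.7 292.  691.7] [ 20.5  11.9  12.7  15.4 141.1  78.1]
[[ 0.677  0.72   0.154]
 [ 0.682 -0.692  0.236]
 [ 0.276 -0.055 -0.96 ]]
tilt 16.34172000381657 az 56.935164712019834 y incl -3.1505125983558058
```

Request:
apply_moves([
  [0.4,0,-0.5,0],
  [0.4,0,-0.5,0],
  [0.4,0,-0.5,0],
  [0.4,0,-0.5,0],
  [0.4,0,-0.5,0],
  [0.4,0,-0.5,0],
])

```text
t: 13.5
tcp_pos: [321.8, 287.5, 715.9]
eef_rot: [[0.654, 0.72, 0.231], [0.65, -0.692, 0.315], [0.387, -0.056, -0.921]]
wrist_force: [-0.1, -0.5, -0.1]
gripper_width: 88.1
grasp_force: 0.0
```

```bash
python3 st.py
```

```text
13.5 [321.8 287.5 715.9] [ 17.9   9.4  12.7  19.6 137.2  79.3]
[[ 0.654  0.72   0.231]
 [ 0.65  -0.692  0.315]
 [ 0.387 -0.056 -0.921]]
tilt 22.985341990902253 az 53.69677249613008 y incl -3.186573324425933
```

Request:
apply_moves([
  [0.2,0.45,-0.4,0],
  [0.2,0.45,-0.4,0],
  [0.4,0.1,-0.5,0],
  [0.4,0.1,-0.5,0],
  [0.4,0,-0.5,0],
  [0.4,0,-0.5,0],
])

```text
t: 14.1
tcp_pos: [346.5, 218.4, 743.5]
eef_rot: [[0.624, 0.717, 0.311], [0.612, -0.695, 0.376], [0.486, -0.044, -0.873]]
wrist_force: [-0.1, 0.4, -0.6]
gripper_width: 88.2
grasp_force: 0.0
```

```bash
python3 st.py
```

```text
14.1 [346.5 218.4 743.5] [  1.4   6.4  12.7  32.1 136.1  74.4]
[[ 0.624  0.717  0.311]
 [ 0.612 -0.695  0.376]
 [ 0.486 -0.044 -0.873]]
tilt 29.221964212581774 az 50.449188750077305 y incl -2.5460493170675136
```

Request:
apply_moves([
  [0.41,0.25,-0.4,0],
  [0.41,0.2,-0.4,0],
  [0.41,0.2,-0.4,0],
  [0.41,0.2,-0.4,0],
])

```text
t: 14.5
tcp_pos: [377.4, 184.1, 753.4]
eef_rot: [[0.596, 0.714, 0.368], [0.581, -0.7, 0.415], [0.553, -0.034, -0.832]]
wrist_force: [0.4, 0.4, -0.5]
gripper_width: 88.3
grasp_force: 0.0
```

```bash
python3 st.py; python3 - <<'E'
from h import *
f=env.grab_frame('wrist');np.save('w3.npy',f,allow_pickle=True);cv2.imwrite('pics/w3.png',f['pixels'])
M=f['world_to_cam'];print(np.round(-M[:3,:3].T@M[:3,3]),np.round(M[:3,:3],2).tolist())
E
```

```text
14.5 [377.4 184.1 753.4] [ -7.6   6.4  12.7  39.2 133.2  71.6]
[[ 0.596  0.714  0.368]
 [ 0.581 -0.7    0.415]
 [ 0.553 -0.034 -0.832]]
tilt 33.67332171777505 az 48.47241449903306 y incl -1.9420442699990914
[365. 165. 914.] [[0.71, -0.7, -0.03], [-0.68, -0.67, -0.3], [0.19, 0.24, -0.95]]
```

View pics/w3.png

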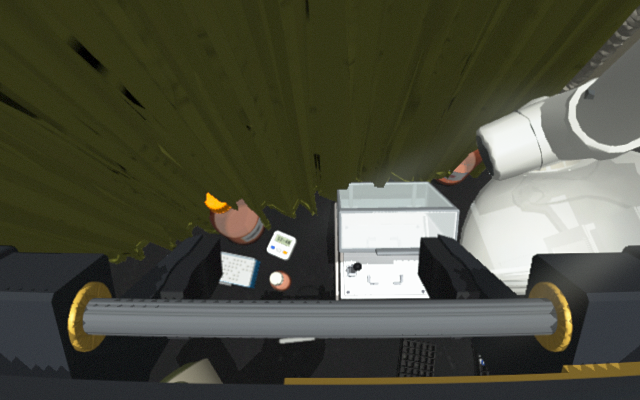

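The leaned view (34°, azimuth 48°) shows the shaker at (395,255) with its front edge near row 298, the open hood above it and the dome at (560,220). Lean is obtained; now I'll go down in front of the shaker to measure it.

Request:
apply_moves([
  [-0.364,0.161,0.409,0],
  [-0.364,0.161,0.409,0],
  [-0.364,0.161,0.409,0],
  [-0.364,0.161,0.409,0],
  [-0.364,0.161,0.409,0],
  [-0.364,0.161,0.409,0],
  [-0.364,0.161,0.409,0],
  [-0.364,0.161,0.409,0],
  [-0.364,0.161,0.409,0],
  [-0.364,0.161,0.409,0],
  [-0.364,0.161,0.409,0],
  [-0.364,0.161,0.409,0],
  [0,0,0,0],
])

```text
t: 15.85
tcp_pos: [418.6, 48.4, 267.0]
eef_rot: [[0.603, 0.712, 0.36], [0.578, -0.701, 0.418], [0.55, -0.044, -0.834]]
wrist_force: [-0.1, -0.6, 0.6]
gripper_width: 88.0
grasp_force: 0.0
```

```bash
python3 st.py; python3 - <<'E'
from h import *
f=env.grab_frame('wrist');np.save('w4.npy',f,allow_pickle=True);cv2.imwrite('pics/w4.png',f['pixels'])
M=f['world_to_cam'];print(np.round(-M[:3,:3].T@M[:3,3]))
for n in ['hold_down_ball','hood_rail','hold_down','tray']:
    for d in env.search_frame('wrist',n): print(n,d['xy'],d['score'],np.round(pts(f,d['xy'])))
E
```

```text
15.85 [418.6  48.4 267. ] [-3.030e+01  1.000e-01  1.052e+02  3.490e+01  7.160e+01  4.600e+00]
[[ 0.603  0.712  0.36 ]
 [ 0.578 -0.701  0.418]
 [ 0.55  -0.044 -0.834]]
tilt 33.492544348528696 az 49.2821020670841 y incl -2.51686204684982
[408.  28. 428.]
hold_down_ball [246.4, 125.3] 0.57 [[456. 179. 167.]]
hold_down_ball [114.4, 188.3] 0.51 [[324. 276.  81.]]
hood_rail [316.8, 20.0] 0.71 [[513. 148. 260.]]
hold_down [249.9, 128.6] 0.82 [[457. 179. 160.]]
```

View pics/w4.png

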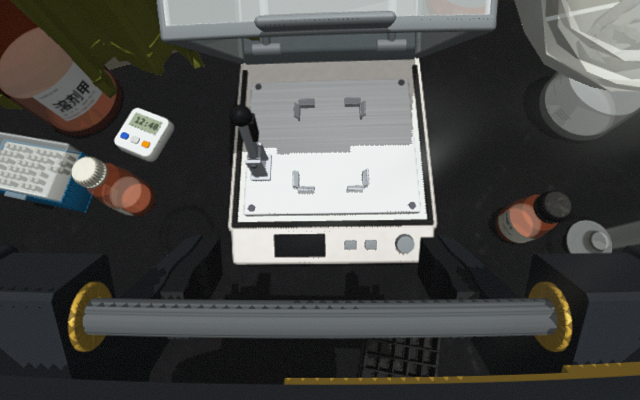

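The leaned wrist view shows the nest guides with outer corners near (296,101), (363,100), (296,190) and (367,189). The screws are at (258,87), (401,82), (412,206) and (252,208), the hold-down is upright with its ball at (241,116), and the hood lip is at (325,20).

```bash
python3 - <<'E'
from h import *
f=np.load('w4.npy',allow_pickle=True).item()
g=onplane(f,[(296,101),(363,100),(296,190),(367,189)],62);s=onplane(f,[(258,87),(401,82),(252,208),(412,206)],57)
for n,c in(('guides',g),('screws',s)):
    x=(c[0]+c[1]-c[2]-c[3])/2;y=(c[0]+c[2]-c[1]-c[3])/2
    print(n,c[:,:2].round(1).tolist(),'centre',c.mean(0).round(1),'dims',np.linalg.norm(x),np.linalg.norm(y),'yaw',np.degrees(np.arctan2(x[1],x[0])),np.degrees(np.arctan2(-y[0],y[1])))
# platform depth height check
P=pts(f,[(330,180),(330,200),(380,190),(330,100)]);print(P.round(1))
c=f['pixels'][75:220,230:430];cv2.imwrite('pics/c4.png',cv2.resize(c,(800,580),interpolation=cv2.INTER_CUBIC))
E
```

```text
guides [[536.8, 221.2], [591.8, 166.1], [461.8, 141.9], [515.8, 88.7]] centre [526.5 154.5  62. ] dims 108.78532149648898 76.81419727811415 yaw 46.0776309529554 45.18165273093833
screws [[520.0, 271.4], [643.8, 152.4], [415.1, 162.5], [536.9, 42.7]] centre [528.9 157.3  57. ] dims 152.19844645239922 171.26251959899608 yaw 45.90369805869837 45.804643476700264
[[496.6 125.3  56.8]
 [480.6 109.4  56.2]
 [526.9  79.1  55.1]
 [568.  196.5  55.5]]
```

View pics/c4.png

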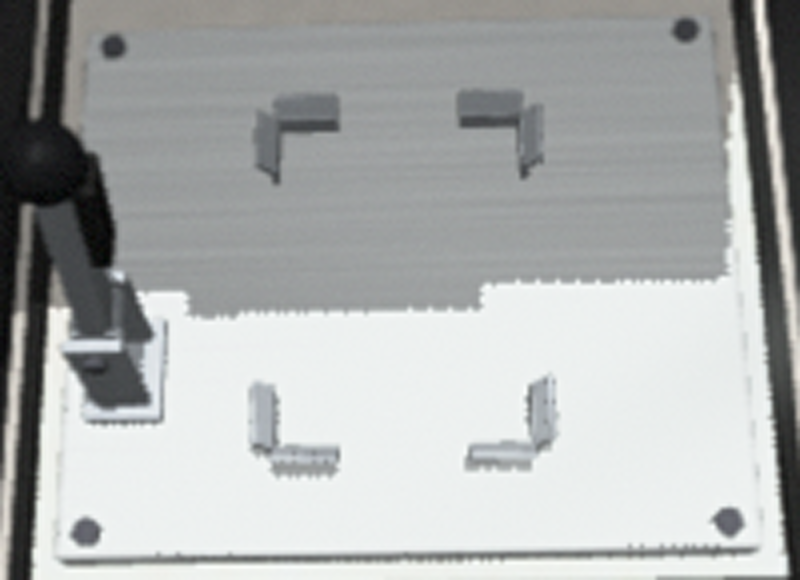

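The crop confirms the four L-shaped guides. Inner base corners at the back are (280,130) and (520,127) in the crop, and inner top edges at the front are near row 447.

```bash
python3 - <<'E'
from h import *
f=np.load('w4.npy',allow_pickle=True).item()
g=lambda l:[(a/4+230,b/4+75) for a,b in l]
x=np.array([np.cos(np.radians(45.8)),np.sin(np.radians(45.8))]);y=np.array([-x[1],x[0]])
B=onplane(f,g([(280,130),(520,127),(277,180),(522,178)]),56)[:,:2];F=onplane(f,g([(274,447),(532,442)]),63)[:,:2]
F2=onplane(f,g([(274,440),(530,437)]),56)[:,:2]
for n,p in(('B',B),('F63',F),('F56',F2)): print(n,(p@x).round(1),(p@y).round(1))
for n,c in (('screws',(525.4,153.7)),('g',(526.5,154.5))): print(n,np.dot(c,x),np.dot(c,y))
# tray in w2
w=np.load('w2.npy',allow_pickle=True).item()
c=onplane(w,[(291,117),(350,117),(349,202),(293,202)],28)[:,:2];print('tray',c.mean(0),(c@x).round(1),(c@y).round(1))
E
```

```text
B [527.6 526.4 511.1 509.6] [-234.8 -305.1 -234.1 -305. ]
F63 [426.9 426.9] [-234.9 -303.8]
F56 [431.3 430.7] [-234.2 -303.9]
screws 476.47970543566737 -269.5105569508171
g 477.8201155349278 -269.74142653694895
tray [ 543.8773977  -168.68164364] [303.5 303.4 213.  213. ] [-477.3 -537.2 -538.1 -477.5]
```

The upright hold-down (ball at shaker y ≈ +68, z ≈ 170) would foul the wide gripper body at the nest. I'll first push it farther out to the left with closed fingers.

Request:
apply_moves([
  [0.166,-0.039,0.58,0],
  [0.166,-0.039,0.58,0],
  [0.166,-0.039,0.58,0],
  [0.166,-0.039,0.58,0],
  [0,0,0,0],
], claw=0)

```text
t: 16.6
tcp_pos: [505.6, 160.2, 151.1]
eef_rot: [[0.598, 0.716, 0.361], [0.582, -0.697, 0.418], [0.551, -0.04, -0.833]]
wrist_force: [-0.9, -0.8, 0.6]
gripper_width: 50.2
grasp_force: 0.0
```

```bash
cat > go.py <<'E'
# usage: go.py x y z (rotated frame relative to nest centre; z world) -> total tool shift in fractions
import sys;from h import *
a=np.radians(45.8);X=np.array([np.cos(a),np.sin(a),0]);Y=np.array([-X[1],X[0],0]);N=np.array([526.0,154.1,0])
s=env.observe();R=np.array(s['eef_rot']);p=np.array(s['tcp_pos']);r=p-N
print('t',s['t'],'rel',round(r@X,1),round(r@Y,1),round(p[2],1),'F',np.round(s['wrist_force'],1),'q',np.round(s['qpos'],0),'w',round(s['gripper_width'],1))
z=R[:,2];print('tilt',round(np.degrees(np.arccos(-z[2])),1),'az',round(np.degrees(np.arctan2(z[1],z[0])),1),'yaz',round(np.degrees(np.arctan2(R[1,1],R[0,1])),1),'yincl',round(np.degrees(R[2,1]),1))
v=list(map(float,sys.argv[1:]))
for i in range(0,len(v),3):
    t=N+X*v[i]+Y*v[i+1]+[0,0,v[i+2]];d=R.T@(t-p);print(v[i:i+3],'frac',np.round(d/75,3),'mm',round(np.linalg.norm(d)));p=t
E
python3 go.py -13 110 145 ; python3 - <<'E'
from h import *
f=env.grab_frame('wrist');cv2.imwrite('pics/w5.png',f['pixels'])
for d in env.outline_of('wrist','hold_down_ball'):
    v,u=np.nonzero(d['pixels']);P=pts(f,np.c_[u,v])-[526,154.1,0];x=np.array([.6972,.7169,0]);y=np.array([-.7169,.6972,0])
    print(d['xy'],d['score'],len(u),np.round(np.median(np.c_[P@x,P@y,P[:,2]],axis=0)))
E
```

```text
t 16.6 rel -9.9 18.9 151.1 F [-0.9 -0.8  0.6] q [ -9.  18. 106.  41.  45.   9.] w 50.2
tilt 33.5 az 49.2 yaz -44.3 yincl -2.3
[-13.0, 110.0, 145.0] frac [-0.107 -1.211  0.085] mm 91
[189.3, 272.1] 0.7 221 [-20.  66. 177.]
```

View pics/w5.png

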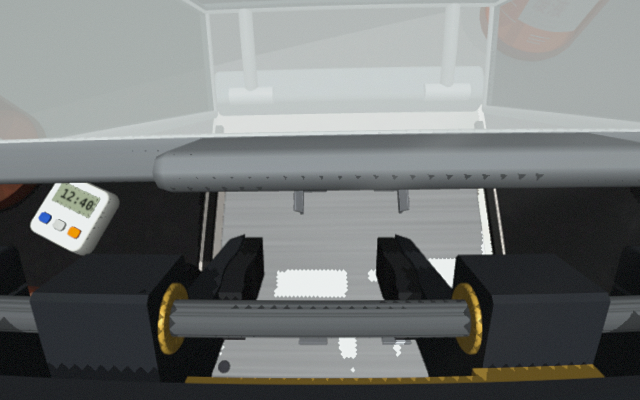

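The fingers straddle the platform here with the ball hidden by the left finger block, and the hood lip at (350,170) stays clear. I'll finish closing, then push left in steps.

Request:
apply_moves([
  [0,0,0,0],
  [0,0,0,0],
  [0,0,0,0],
  [0,0,0,0],
  [0,0,0,0],
  [0,0,0,0],
  [0,-0.2,0,0],
  [0,-0.2,0,0],
], claw=0)

```text
t: 17.5
tcp_pos: [482.7, 178.8, 154.0]
eef_rot: [[0.599, 0.712, 0.365], [0.58, -0.701, 0.416], [0.552, -0.037, -0.833]]
wrist_force: [0.7, -0.9, 2.1]
gripper_width: 0.4
grasp_force: 0.7
```

Request:
apply_moves([
  [-0.01,-0.2,0.01,0],
  [-0.01,-0.2,0.01,0],
  [-0.01,-0.2,0.01,0],
  [0,0,0,0],
])

```text
t: 17.9
tcp_pos: [463.3, 200.5, 155.4]
eef_rot: [[0.591, 0.701, 0.398], [0.582, -0.713, 0.391], [0.558, 0.0, -0.83]]
wrist_force: [41.9, -60.0, -18.3]
gripper_width: 0.3
grasp_force: 30.7
```

```bash
python3 go.py -13 128 135; python3 - <<'E'
from h import *
for c in ['top','side']:
  f=env.grab_frame(c)
  for d in env.outline_of(c,'hold_down_ball')+env.outline_of(c,'hold_down'):
    v,u=np.nonzero(d['pixels']);P=pts(f,np.c_[u,v])-[526,154.1,0];x=np.array([.6972,.7169,0]);y=np.array([-.7169,.6972,0])
    print(c,d['xy'],round(d['score'],2),len(u),np.round(np.median(np.c_[P@x,P@y,P[:,2]],axis=0)))
E
```

```text
t 17.9 rel -10.5 77.3 155.4 F [ 41.9 -60.  -18.3] q [ -2.  14. 111.  42.  38.  13.] w 0.3
tilt 33.9 az 44.5 yaz -45.5 yincl 0.0
[-13.0, 128.0, 135.0] frac [-0.192 -0.676  0.198] mm 55
```

Request:
apply_moves([
  [0,0.3,0,0],
  [0,0.3,0,0],
  [-0.5,0.1,-0.3,0],
  [-0.5,0.1,-0.3,0],
  [-0.5,0.1,-0.4,0],
  [-0.5,0,-0.4,0],
  [-0.5,0,-0.4,0],
], claw=1)

```text
t: 18.9
tcp_pos: [340.2, 1.3, 158.5]
eef_rot: [[0.598, 0.714, 0.365], [0.581, -0.699, 0.416], [0.552, -0.037, -0.833]]
wrist_force: [0.1, -0.5, -0.0]
gripper_width: 54.3
grasp_force: 0.0
```

```bash
python3 go.py -13 128 135; python3 - <<'E'
from h import *
x=np.array([.6972,.7169,0]);y=np.array([-.7169,.6972,0]);rel=lambda P:np.c_[(P-[526,154.1,0])@x,(P-[526,154.1,0])@y,P[:,2]].round(1).tolist()
f=np.load('w4.npy',allow_pickle=True).item()
print('old ball',rel(onplane(f,[(240.5,115)],172)),rel(pts(f,[(240,115),(241,117)])))
print('old pivot',rel(pts(f,[(253,160),(262,160),(260,175),(250,140)])))
f=env.grab_frame('wrist');np.save('w6.npy',f,allow_pickle=True);cv2.imwrite('pics/w6.png',f['pixels'])
for d in env.outline_of('wrist','hold_down_ball')+env.outline_of('wrist','hold_down'):
    v,u=np.nonzero(d['pixels']);print(d['xy'],d['score'],len(u),np.median(rel(pts(f,np.c_[u,v])),axis=0))
E
```

```text
t 18.9 rel -239.1 26.7 158.5 F [ 0.1 -0.5 -0. ] q [-48.   3. 125.  38.  62. -25.] w 54.3
tilt 33.6 az 48.8 yaz -44.4 yincl -2.1
[-13.0, 128.0, 135.0] frac [ 2.308 -1.35   1.965] mm 249
old ball [[-24.3, 71.5, 172.0]] [[-28.3, 69.8, 179.0], [-29.9, 69.0, 178.6]]
old pivot [[-33.3, 76.8, 99.3], [-17.6, 75.9, 61.4], [-36.3, 76.8, 64.1], [-31.6, 70.4, 140.8]]
[261.6, 0.0] 0.43 37 [-30.7  77.2  98.9]
[258.9, 3.0] 0.58 49 [-30.7  76.4  98.8]
```

View pics/w6.png

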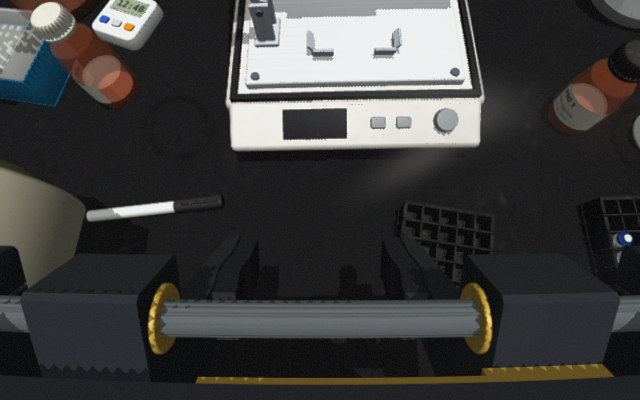

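The view now looks at the shaker's front, with the pivot post at (262,20) at the upper edge and the ball out of frame. I'll locate the arm from the depth maps.

```bash
cat > hd.py <<'E'
from h import *
x=np.array([.6972,.7169,0]);y=np.array([-.7169,.6972,0])
def rel(P): return np.c_[(P-[526,154.1,0])@x,(P-[526,154.1,0])@y,P[:,2]]
def cloud(c):
    f=env.grab_frame(c);v,u=np.mgrid[0:400,0:640];z=f['z_map'];k=z>0
    return rel(pts(f,np.c_[u[k],v[k]])),np.c_[u[k],v[k]]
def arm(c):
    P,_=cloud(c);k=(abs(P[:,0]+25)<14)&(P[:,1]>-10)&(P[:,1]<160)&(P[:,2]>98)&(P[:,2]<190)
    Q=P[k];print(c,len(Q))
    for a in range(98,190,12):
        q=Q[(Q[:,2]>=a)&(Q[:,2]<a+12)]
        if len(q): print(a,len(q),q.mean(0).round(1),q[:,1].min().round(1),q[:,1].max().round(1))
if __name__=='__main__':
    arm('side');arm('top')
E
python3 hd.py
```

```text
side 163
98 23 [-27.9  83.2 103.3] 72.8 88.9
110 22 [-26.8  88.8 116.8] 81.4 92.2
122 17 [-27.4  92.8 128.5] 85.3 96.7
134 25 [-27.8  94.6 139.8] 84.9 100.8
146 26 [-27.5 100.  152.3] 89.8 105.0
158 25 [-28.1 107.  165.6] 91.8 115.3
170 25 [-26.6 106.3 173.2] 96.4 114.2
top 81
98 22 [-24.   76.3 101.9] 70.9 82.5
110 6 [-24.   81.1 116.6] 79.4 84.0
122 3 [-28.5  86.2 126.8] 83.3 89.9
134 9 [-25.3  86.9 140.9] 82.4 95.7
146 8 [-24.5  89.5 151.2] 84.1 97.4
158 12 [-24.1  94.7 164.3] 89.9 100.0
170 21 [-24.2 103.8 174.1] 93.4 110.7
```

```bash
python3 go.py -239 -237.8 110 -239 -237.8 12
```

```text
t 19.15 rel -237.5 25.7 158.5 F [-0.5  0.3 -0.5] q [-48.   4. 125.  39.  62. -25.] w 74.5
tilt 33.6 az 48.7 yaz -44.5 yincl -2.1
[-239.0, -237.8, 110.0] frac [-0.287  3.535  0.43 ] mm 268
[-239.0, -237.8, 12.0] frac [-0.721  0.048  1.089] mm 98
```

Request:
apply_moves([
  [-0.04,0.505,0.06,0],
  [-0.04,0.505,0.06,0],
  [-0.04,0.505,0.06,0],
  [-0.04,0.505,0.06,0],
  [-0.04,0.505,0.06,0],
  [-0.04,0.505,0.06,0],
  [-0.047,0.505,0.07,0],
  [0,0,0,0],
], claw=1)

```text
t: 19.95
tcp_pos: [533.5, -182.9, 108.4]
eef_rot: [[0.596, 0.716, 0.364], [0.583, -0.697, 0.417], [0.552, -0.036, -0.833]]
wrist_force: [-0.2, 0.6, -0.3]
gripper_width: 88.0
grasp_force: 0.0
```

```bash
python3 go.py -239 -237.8 60 -239 -237.8 12; python3 - <<'E'
from h import *
f=env.grab_frame('top')
P=None
from hd import rel
for d in env.outline_of('top','tray'):
    v,u=np.nonzero(d['pixels']);Q=rel(pts(f,np.c_[u,v]));print(d['xy'],round(d['score'],2),np.percentile(Q,[5,50,95],axis=0).round(0).tolist())
E
```

```text
t 19.95 rel -236.4 -240.3 108.4 F [-0.2  0.6 -0.3] q [-46.  31.  92.  37.  66. -19.] w 88.0
tilt 33.6 az 48.9 yaz -44.3 yincl -2.1
[-239.0, -237.8, 60.0] frac [-0.385 -0.01   0.519] mm 48
[-239.0, -237.8, 12.0] frac [-0.353  0.023  0.533] mm 48
[363.9, 186.1] 0.87 [[-250.0, -267.0, 1.0], [-210.0, -238.0, 15.0], [-177.0, -207.0, 34.0]]
[434.7, 195.2] 0.46 [[-426.0, -404.0, 6.0], [-419.0, -401.0, 16.0], [-409.0, -389.0, 29.0]]
```

Request:
apply_moves([
  [-0.385,-0.01,0.519,0],
  [-0.26,0.02,0.4,0],
  [-0.09,0,0.13,0],
  [0,0,0,0],
])

```text
t: 20.45
tcp_pos: [525.9, -181.8, 13.5]
eef_rot: [[0.599, 0.714, 0.363], [0.58, -0.699, 0.418], [0.552, -0.04, -0.833]]
wrist_force: [-0.5, -0.8, 0.5]
gripper_width: 88.3
grasp_force: 0.0
```

```bash
python3 go.py -239 -237.8 12
```

```text
t 20.45 rel -240.9 -234.1 13.5 F [-0.5 -0.8  0.5] q [-46.  39.  97.  42.  56. -29.] w 88.3
tilt 33.6 az 49.0 yaz -44.4 yincl -2.3
[-239.0, -237.8, 12.0] frac [0.011 0.05  0.029] mm 4
```

Request:
apply_moves([
  [0.01,0.04,0.02,0],
  [0,0,0,0],
  [0,0,0,0],
  [0,0,0,0],
  [0,0,0,0],
  [0,0,0,0],
  [0,0,0,0],
], claw=0.5)

```text
t: 21.15
tcp_pos: [529.5, -184.8, 14.1]
eef_rot: [[0.598, 0.713, 0.366], [0.581, -0.7, 0.415], [0.553, -0.036, -0.833]]
wrist_force: [-1.6, 0.6, 7.3]
gripper_width: 60.7
grasp_force: 29.9
```

Request:
apply_moves([
  [0.15,0,-0.22,0],
  [0.15,0,-0.22,0],
  [0.15,0,-0.22,0],
  [0,0,0,0],
])

```text
t: 21.55
tcp_pos: [532.0, -186.5, 74.9]
eef_rot: [[0.597, 0.713, 0.368], [0.582, -0.701, 0.412], [0.552, -0.032, -0.833]]
wrist_force: [-0.4, 0.3, -3.4]
gripper_width: 60.8
grasp_force: 29.8
```

```bash
cat > tr.py <<'E'
from hd import *
import sys
s=env.observe();R=np.array(s['eef_rot']);tc=rel(np.array([s['tcp_pos']]))[0]
for c in sys.argv[1:]:
    f=env.grab_frame(c)
    for d in env.outline_of(c,'tray'):
        v,u=np.nonzero(d['pixels']);Q=rel(pts(f,np.c_[u,v]));
        m=np.median(Q,axis=0)
        if np.linalg.norm(m[:2]-tc[:2])>70 : continue
        k=(abs(Q[:,0]-m[0])<60)&(abs(Q[:,1]-m[1])<45);Q=Q[k]
        print(c,d['xy'],round(d['score'],2),len(Q),np.percentile(Q,[3,50,97],axis=0).round(0).tolist())
E
python3 go.py; python3 tr.py top side wrist
```

```text
t 21.55 rel -239.9 -241.7 74.9 F [-0.4  0.3 -3.4] q [-46.  34.  94.  39.  62. -23.] w 60.8
tilt 33.5 az 48.3 yaz -44.5 yincl -1.8
top [368.0, 187.0] 0.91 475 [[-258.0, -271.0, 61.0], [-216.0, -242.0, 77.0], [-176.0, -211.0, 98.0]]
side [355.2, 193.5] 0.71 388 [[-265.0, -254.0, 60.0], [-216.0, -211.0, 79.0], [-178.0, -195.0, 95.0]]
wrist [322.6, 210.5] 0.72 23746 [[-258.0, -269.0, 61.0], [-220.0, -242.0, 76.0], [-177.0, -211.0, 86.0]]
```

```bash
cat > tilt.py <<'E'
from hd import *
f=env.grab_frame('wrist');s=env.observe();tc=rel(np.array([s['tcp_pos']]))[0];print('tcp',tc.round(1))
best=[d for d in env.outline_of('wrist','tray') if np.linalg.norm(np.array(d['xy'])-[320,210])<80][0]
v,u=np.nonzero(best['pixels']);Q=rel(pts(f,np.c_[u,v]))
k=(abs(Q[:,0]-tc[0]-21)<60)&(abs(Q[:,1]-tc[1])<29)&(Q[:,2]>tc[2]);Q=Q[k]
# upper envelope: grid maxima (5 mm cells), robust plane
from collections import defaultdict
g=defaultdict(list)
for q in Q: g[(int(q[0]//8),int(q[1]//8))].append(q)
T=np.array([sorted(c,key=lambda q:q[2])[int(len(c)*.7)] for c in g.values() if len(c)>15])
w=np.ones(len(T),bool)
for _ in range(12):
    A=np.c_[T,][w];c,*_=np.linalg.lstsq(np.c_[A[:,0]-tc[0]-21,A[:,1]-tc[1],np.ones(len(A))],A[:,2],rcond=None)
    r=T[:,2]-(c[0]*(T[:,0]-tc[0]-21)+c[1]*(T[:,1]-tc[1])+c[2]);w=abs(r-np.median(r[w]))<3
print('slope x,y deg',np.degrees(c[:2]).round(2),'top z at centre',c[2].round(1),w.sum(),len(T))
R=Q[abs(Q[:,2]-c[2])<6];rect=cv2.minAreaRect(R[:,:2].astype(np.float32));print(rect, 'ext',np.percentile(R,[1,99],axis=0).round(1).tolist())
E
python3 tilt.py
```

```text
tcp [-239.9 -240.5   72.2]
slope x,y deg [-0.8   0.08] top z at centre 84.8 85 88
((-216.4647216796875, -240.5360565185547), (57.99181365966797, 86.21646881103516), 89.99765014648438) ext [[-258.2, -269.3, 79.0], [-174.6, -211.7, 86.4]]
```

```bash
python3 go.py -240 -240 155 -130 -1 150 -22 -1 100
```

```text
t 21.95 rel -239.9 -240.6 72.3 F [-0.2  0.7 -2.6] q [-46.  34.  94.  39.  62. -23.] w 60.7
tilt 33.6 az 48.8 yaz -44.5 yincl -2.2
[-240.0, -240.0, 155.0] frac [ 0.608 -0.05  -0.919] mm 83
[-130.0, -1.0, 150.0] frac [ 1.105 -3.189  0.957] mm 263
[-22.0, -1.0, 100.0] frac [0.833 0.018 1.351] mm 119
```

Request:
apply_moves([
  [0.304,-0.025,-0.46,0],
  [0.304,-0.025,-0.46,0],
  [0.11,-0.319,0.096,0],
  [0.11,-0.319,0.096,0],
  [0.11,-0.319,0.096,0],
  [0.11,-0.319,0.096,0],
  [0.11,-0.319,0.096,0],
  [0.11,-0.319,0.096,0],
  [0.11,-0.319,0.096,0],
  [0.11,-0.319,0.096,0],
  [0.11,-0.319,0.096,0],
  [0.11,-0.319,0.096,0],
  [0,0,0,0],
])

```text
t: 23.25
tcp_pos: [434.0, 62.6, 149.7]
eef_rot: [[0.598, 0.715, 0.362], [0.582, -0.698, 0.417], [0.551, -0.039, -0.833]]
wrist_force: [-0.5, -0.3, -1.7]
gripper_width: 61.0
grasp_force: 29.8
```

```bash
python3 go.py -22 -1 100; python3 tilt.py; python3 - <<'E'
from hd import *
f=env.grab_frame('wrist');np.save('w7.npy',f,allow_pickle=True)
# dark-on-light: show fingers/arm? print hold-down arm location in wrist cloud
P,_=cloud('wrist');k=(abs(P[:,0]+25)<14)&(P[:,1]>40)&(P[:,1]<130)&(P[:,2]>98)&(P[:,2]<190);Q=P[k];print(len(Q))
for a in range(98,190,15):
    q=Q[(Q[:,2]>=a)&(Q[:,2]<a+15)]
    if len(q):print(a,len(q),q.mean(0).round(1),q[:,1].min().round(1))
E
```

```text
t 23.25 rel -129.8 2.2 149.7 F [-0.5 -0.3 -1.7] q [-27.  12. 116.  43.  52.  -9.] w 61.0
tilt 33.6 az 49.0 yaz -44.3 yincl -2.2
[-22.0, -1.0, 100.0] frac [0.834 0.065 1.344] mm 119
tcp [-129.9    0.2  150. ]
slope x,y deg [  4.62 -12.21] top z at centre 172.9 4 5
((-116.16259002685547, 10.337637901306152), (11.054169654846191, 11.042489051818848), 74.80086517333984) ext [[-121.6, 4.9, 167.6], [-110.8, 15.4, 173.1]]
4101
98 651 [-27.1  77.4 103.1] 69.1
113 487 [-27.2  83.6 120.9] 78.7
128 499 [-28.4  87.5 136.6] 82.2
143 829 [-27.8  90.7 150.7] 83.9
158 1137 [-28.2  97.  166.2] 89.2
173 498 [-26.3 102.5 175. ] 95.5
```

```bash
python3 - <<'E'
from hd import *
for n in ['w4','w7']:
    f=np.load(n+'.npy',allow_pickle=True).item();v,u=np.mgrid[0:400,0:640];z=f['z_map'];k=z>0
    P=rel(pts(f,np.c_[u[k],v[k]]));
    fl=P[(abs(P[:,0])<25)&(abs(P[:,1])<25)&(P[:,2]<75)];print(n,'floor',np.median(fl[:,2]).round(1))
    G=P[(P[:,2]>60)&(P[:,2]<72)&(abs(P[:,0])<65)&(abs(P[:,1])<45)]
    for sx in(-1,1):
        for sy in(-1,1):
            g=G[(G[:,0]*sx>20)&(G[:,1]*sy>15)]
            if len(g)>5:print(sx,sy,len(g),'x',np.percentile(g[:,0],[3,97]).round(1),'y',np.percentile(g[:,1],[3,97]).round(1))
# tray extents in w7: black points near expected
f=np.load('w7.npy',allow_pickle=True).item();v,u=np.mgrid[0:400,0:640];z=f['z_map'];k=z>0;P=rel(pts(f,np.c_[u[k],v[k]]))
T=P[(P[:,2]>150)&(P[:,2]<168)&(abs(P[:,0]+108)<60)&(abs(P[:,1])<31)];print('tray',len(T),np.percentile(T,[1,50,99],axis=0).round(1).tolist())
E
```

```text
w4 floor 55.7
-1 -1 170 x [-55.4 -34.2] y [-39.5 -18. ]
-1 1 180 x [-55.4 -33.4] y [19.  41.2]
1 -1 211 x [33.2 55.3] y [-39.9 -17.9]
1 1 203 x [33.2 55. ] y [19.1 40.6]
w7 floor 55.9
1 -1 431 x [32.8 54.9] y [-40.  -18.6]
1 1 413 x [32.9 55. ] y [18.9 40.3]
tray 14643 [[-148.5, -30.4, 150.3], [-106.0, -0.3, 162.2], [-65.0, 30.0, 166.3]]
```

```bash
python3 go.py -21 0 110 ; python3 - <<'E'
from hd import *
f=np.load('w7.npy',allow_pickle=True).item();v,u=np.mgrid[0:400,0:640];z=f['z_map'];k=z>0;P=rel(pts(f,np.c_[u[k],v[k]]))
T=P[(P[:,2]>135)&(P[:,2]<170)&(abs(P[:,0]+108)<70)&(abs(P[:,1])<25)]
print(np.histogram(T[:,0],bins=np.arange(-170,-50,4)))
S=T[abs(T[:,1])<20];r=S[(S[:,2]>160)];print(np.percentile(r[:,0],[.1,.5,1,99,99.5,99.9]).round(1))
E
```

```text
t 23.45 rel -130.3 -1.9 150.1 F [-0.2 -0.  -2.2] q [-27.  12. 116.  43.  52.  -9.] w 60.9
tilt 33.6 az 48.6 yaz -44.5 yincl -2.1
[-21.0, 0.0, 110.0] frac [ 0.919 -0.015  1.251] mm 116
(array([   0,    0,    0,    0,    0,  821,  981, 1489,  508,  929,  900,
       1725,  631,  633, 1026,  982,  481,  545, 1428,  111,  145,  559,
       2254,  106,  133, 2415,  330,    0,    0]), array([-170, -166, -162, -158, -154, -150, -146, -142, -138, -134, -130,
       -126, -122, -118, -114, -110, -106, -102,  -98,  -94,  -90,  -86,
        -82,  -78,  -74,  -70,  -66,  -62,  -58,  -54]))
[-149.4 -148.7 -147.9  -64.7  -64.4  -64. ]
```

Request:
apply_moves([
  [0.31,-0.005,0.417,0],
  [0.31,-0.005,0.417,0],
  [0.31,-0.005,0.417,0],
  [0,0,0,0],
  [0,0,0,0],
])

```text
t: 23.95
tcp_pos: [511.4, 140.2, 109.8]
eef_rot: [[0.599, 0.713, 0.364], [0.581, -0.7, 0.416], [0.551, -0.037, -0.834]]
wrist_force: [-0.3, 0.0, -2.8]
gripper_width: 60.8
grasp_force: 29.8
```

```bash
python3 go.py -20 0 85 -20 0 70; python3 - <<'E'
from hd import *
s=env.observe();tc=rel(np.array([s['tcp_pos']]))[0];f=env.grab_frame('wrist');np.save('w8.npy',f,allow_pickle=True);v,u=np.mgrid[0:400,0:640];z=f['z_map'];k=z>0;P=rel(pts(f,np.c_[u[k],v[k]]))
T=P[(P[:,2]>tc[2]+8)&(P[:,2]<tc[2]+20)&(abs(P[:,0]-tc[0]-20)<70)&(abs(P[:,1])<40)];r=T[abs(T[:,1])<20]
print('tcp',tc.round(1),'lead',np.percentile(r[:,0],[99,99.9]).round(1)-tc[0],'y',np.percentile(T[:,1],[1,99]).round(1))
G=P[(P[:,2]>60)&(P[:,2]<72)&(abs(P[:,0])<65)&(abs(P[:,1])<45)]
for sy in(-1,1):
    g=G[(G[:,0]>28)&(G[:,1]*sy>15)];
    if len(g)>5: print(len(g),np.percentile(g[:,:2],[3,97],axis=0).round(1).tolist())
E
```

```text
t 23.95 rel -20.2 0.7 109.8 F [-0.3  0.  -2.8] q [-11.  23. 108.  47.  41.  -0.] w 60.8
tilt 33.5 az 48.8 yaz -44.5 yincl -2.1
[-20.0, 0.0, 85.0] frac [-0.18   0.022  0.277] mm 25
[-20.0, 0.0, 70.0] frac [-0.11   0.007  0.167] mm 15
tcp [-20.2   0.7 109.8] lead [65.37483933 66.07483933] y [-37.4  36.9]
117 [[32.9, -40.2], [49.8, -37.6]]
```

Request:
apply_moves([
  [-0.09,0.011,0.139,0],
  [-0.09,0.011,0.139,0],
  [-0.04,0,0.06,0],
  [-0.03,0,0.05,0],
  [0,0,0,0],
  [0,0,0,0],
])

```text
t: 24.6
tcp_pos: [512.0, 140.1, 76.2]
eef_rot: [[0.599, 0.713, 0.366], [0.58, -0.701, 0.415], [0.552, -0.036, -0.833]]
wrist_force: [-0.2, 1.1, -2.1]
gripper_width: 60.7
grasp_force: 29.8
```

```bash
python3 go.py -20 0 70
```

```text
t 24.6 rel -19.8 0.3 76.2 F [-0.2  1.1 -2.1] q [-11.  27. 110.  52.  37.  -7.] w 60.7
tilt 33.6 az 48.6 yaz -44.5 yincl -2.1
[-20.0, 0.0, 70.0] frac [-0.047  0.007  0.067] mm 6
```

Request:
apply_moves([
  [-0.024,0.003,0.034,0],
  [-0.012,0.002,0.017,0],
  [0,0,0,0],
])

```text
t: 24.9
tcp_pos: [511.8, 140.1, 71.0]
eef_rot: [[0.599, 0.713, 0.365], [0.581, -0.7, 0.415], [0.552, -0.037, -0.833]]
wrist_force: [-0.2, 0.0, -2.7]
gripper_width: 60.8
grasp_force: 29.9
```

Request:
apply_moves([
  [-0.008,0,0.012,0],
  [-0.004,0,0.006,0],
  [0,0,0,0],
  [0,0,0,0],
])

```text
t: 25.3
tcp_pos: [511.9, 140.2, 70.1]
eef_rot: [[0.598, 0.713, 0.366], [0.581, -0.7, 0.415], [0.553, -0.036, -0.833]]
wrist_force: [-4.8, -2.2, 6.1]
gripper_width: 60.7
grasp_force: 30.3
```

```bash
python3 go.py -20 0 70
```

```text
t 25.3 rel -19.8 0.4 70.1 F [-4.8 -2.2  6.1] q [-11.  27. 111.  54.  36.  -9.] w 60.7
tilt 33.6 az 48.6 yaz -44.5 yincl -2.0
[-20.0, 0.0, 70.0] frac [-0.003  0.005 -0.   ] mm 0
```

Request:
apply_moves([
  [0,0,0,0],
  [0,0,0,0],
  [0,0,0,0],
], claw=0.77)

```text
t: 25.6
tcp_pos: [511.9, 140.1, 69.5]
eef_rot: [[0.599, 0.713, 0.365], [0.581, -0.7, 0.415], [0.552, -0.036, -0.833]]
wrist_force: [0.2, 0.2, -0.7]
gripper_width: 67.7
grasp_force: 0.0
```

Request:
apply_moves([
  [0,0,-0.2,0],
  [0,0,-0.4,0],
  [0,0,-0.5,0],
  [0,0,-0.5,0],
  [0,0,-0.5,0],
  [-0.1,0,-0.4,0],
])

```text
t: 26.2
tcp_pos: [438.4, 57.4, 223.4]
eef_rot: [[0.598, 0.713, 0.367], [0.581, -0.7, 0.414], [0.552, -0.034, -0.833]]
wrist_force: [-0.7, -0.9, 0.2]
gripper_width: 67.8
grasp_force: 0.0
```

```bash
python3 go.py -20 0 70; cat > nest.py <<'E'
from hd import *
f=env.grab_frame('wrist');np.save('wn.npy',f,allow_pickle=True);v,u=np.mgrid[0:400,0:640];z=f['z_map'];k=z>0;P=rel(pts(f,np.c_[u[k],v[k]]))
T=P[(P[:,2]>78)&(P[:,2]<90)&(abs(P[:,0])<60)&(abs(P[:,1])<40)]
print('tray',len(T),np.percentile(T,[1,50,99],axis=0).round(1).tolist(),cv2.minAreaRect(T[:,:2].astype(np.float32)))
A=T[(T[:,2]>81)];c,*_=np.linalg.lstsq(np.c_[A[:,:2],np.ones(len(A))],A[:,2],rcond=None);print('plane',np.degrees(c[:2]).round(2),c[2].round(1))
V=P[(P[:,2]>90)&(P[:,2]<100)&(abs(P[:,0])<45)&(abs(P[:,1])<35)];print('vial tops',len(V),V.mean(0).round(1) if len(V) else '')
for d in env.search_frame('wrist','vial_0'): print(d['xy'],round(d['score'],2),rel(pts(f,d['xy'])).round(1))
E
python3 nest.py; python3 hd.py
```

```text
t 26.2 rel -130.4 -4.7 223.4 F [-0.7 -0.9  0.2] q [-27.   5. 108.  37.  63.   2.] w 67.8
tilt 33.6 az 48.5 yaz -44.5 yincl -2.0
[-20.0, 0.0, 70.0] frac [9.600e-02 1.000e-03 2.519e+00] mm 189
tray 2941 [[-44.7, -29.1, 78.1], [-0.6, 1.4, 82.9], [45.4, 31.3, 89.8]] ((1.0531959533691406, 0.8783416748046875), (92.00506591796875, 61.037105560302734), 1.1963822841644287)
plane [-0.02  0.57] 83.4
vial tops 359 [-0.1 12.5 91.4]
[324.0, 129.1] 0.59 [[ 3.6 -4.3 86. ]]
[310.5, 139.3] 0.54 [[-9.4  7.8 91.8]]
[293.3, 123.5] 0.53 [[ 6.6 23.5 92.4]]
[295.9, 137.9] 0.48 [[-8.1 20.8 92.7]]
side 168
98 28 [-29.1  82.8 102.5] 72.4 88.5
110 21 [-26.8  88.3 116.2] 80.2 92.3
122 20 [-26.8  92.8 128.7] 83.1 96.8
134 23 [-27.8  94.9 140.2] 84.8 100.2
146 26 [-27.3  99.3 152.1] 87.7 105.0
158 24 [-28.2 106.4 165.2] 91.4 113.3
170 26 [-26.9 107.2 173.5] 99.1 113.8
top 78
98 16 [-24.3  76.  101.6] 70.8 82.8
110 8 [-24.9  80.5 115.1] 77.3 84.0
122 3 [-28.1  86.3 124.7] 83.3 90.0
134 10 [-24.8  86.8 139.4] 82.2 96.0
146 8 [-25.1  90.8 153. ] 86.1 96.9
158 11 [-23.6  95.5 164.5] 89.9 108.7
170 22 [-24.  103.2 173.9] 93.3 110.5
```

```bash
python3 go.py -130 152 210 -17 152 158
```

```text
t 26.4 rel -129.8 -4.7 221.5 F [-0.4 -0.1 -0.3] q [-27.   5. 108.  37.  63.   2.] w 67.7
tilt 33.6 az 48.5 yaz -44.6 yincl -2.1
[-130.0, 152.0, 210.0] frac [-0.139 -2.083  0.181] mm 157
[-17.0, 152.0, 158.0] frac [0.873 0.015 1.41 ] mm 124
```

Request:
apply_moves([
  [-0.035,-0.52,0.045,0],
  [-0.035,-0.52,0.045,0],
  [-0.035,-0.52,0.045,0],
  [-0.035,-0.52,0.045,0],
  [0,0,0,0],
  [0,0,0,0],
  [0,0,0,0],
  [0,0,0,0],
  [0.29,0,0.47,0],
  [0.29,0,0.47,0],
  [0.29,0,0.47,0],
  [0,0,0,0],
], claw=0)

```text
t: 27.6
tcp_pos: [406.0, 250.1, 155.5]
eef_rot: [[0.6, 0.714, 0.361], [0.582, -0.699, 0.416], [0.549, -0.039, -0.835]]
wrist_force: [-0.3, -0.5, 0.2]
gripper_width: 0.4
grasp_force: 0.0
```

```bash
python3 go.py -17 95 160 -17 60 155
```

```text
t 27.6 rel -14.8 152.9 155.5 F [-0.3 -0.5  0.2] q [  5.  12. 115.  41.  35.  20.] w 0.4
tilt 33.4 az 49.0 yaz -44.4 yincl -2.2
[-17.0, 95.0, 160.0] frac [ 0.028  0.77  -0.089] mm 58
[-17.0, 60.0, 155.0] frac [-0.025  0.469  0.041] mm 35
```

Request:
apply_moves([
  [0,0.26,-0.02,0],
  [0,0.26,-0.02,0],
  [0,0.26,-0.02,0],
  [0,0.22,0.02,0],
  [0,0.22,0.02,0],
  [0,0.22,0.02,0],
  [-0.03,0.2,0.06,0],
  [0,0,0,0],
])

```text
t: 28.4
tcp_pos: [493.4, 161.5, 147.9]
eef_rot: [[0.6, 0.711, 0.366], [0.58, -0.702, 0.414], [0.552, -0.036, -0.833]]
wrist_force: [0.0, 0.3, -0.0]
gripper_width: 0.2
grasp_force: 0.0
```

```bash
python3 go.py -17 40 135 -17 25 120; python3 - <<'E'
from hd import *
for c in('side','top'):
    P,_=cloud(c);k=(abs(P[:,0]+25)<12)&(P[:,1]>-20)&(P[:,1]<160)&(P[:,2]>98)&(P[:,2]<185);Q=P[k]
    for a in range(-20,160,15):
        q=Q[(Q[:,1]>=a)&(Q[:,1]<a+15)]
        if len(q)>2:print(c,a,len(q),q.mean(0).round(1),q[:,2].min().round(),q[:,2].max().round())
E
```

```text
t 28.4 rel -17.4 28.5 147.9 F [ 0.   0.3 -0. ] q [ -9.  17. 108.  42.  44.   8.] w 0.2
tilt 33.6 az 48.5 yaz -44.6 yincl -2.1
[-17.0, 40.0, 135.0] frac [-0.095 -0.146  0.151] mm 17
[-17.0, 25.0, 120.0] frac [-0.105  0.207  0.161] mm 21
side 70 6 [-19.2  79.3  99.3] 99.0 100.0
top 10 5 [-20.9  22.3 170.5] 163.0 183.0
top 25 14 [-22.3  29.4 169.3] 159.0 184.0
```

Request:
apply_moves([
  [-0.1,0.007,0.15,0],
  [-0.1,0.007,0.15,0],
  [-0.08,0.005,0.12,0],
  [0,0,0,0],
])

```text
t: 28.9
tcp_pos: [491.0, 163.3, 109.9]
eef_rot: [[0.599, 0.713, 0.363], [0.581, -0.7, 0.416], [0.551, -0.038, -0.834]]
wrist_force: [0.1, 0.0, 0.9]
gripper_width: 0.3
grasp_force: 0.0
```

```bash
python3 go.py -17 28 103
```

```text
t 28.9 rel -17.8 31.5 109.9 F [0.1 0.  0.9] q [ -8.  21. 111.  48.  39.   1.] w 0.3
tilt 33.5 az 48.9 yaz -44.5 yincl -2.2
[-17.0, 28.0, 103.0] frac [-0.041  0.05   0.081] mm 8
```

Request:
apply_moves([
  [-0.025,0.02,0.036,0],
  [-0.015,0.02,0.022,0],
  [0,0,0,0],
])

```text
t: 29.2
tcp_pos: [494.0, 160.7, 105.5]
eef_rot: [[0.598, 0.713, 0.366], [0.581, -0.7, 0.415], [0.552, -0.036, -0.833]]
wrist_force: [-0.4, -0.3, 0.1]
gripper_width: 0.4
grasp_force: 0.1
```

Request:
apply_moves([
  [-0.015,0,0.022,0],
  [0,0,0,0],
])

```text
t: 29.4
tcp_pos: [493.8, 160.7, 103.4]
eef_rot: [[0.599, 0.713, 0.366], [0.581, -0.7, 0.415], [0.552, -0.036, -0.833]]
wrist_force: [-0.3, 0.3, 0.8]
gripper_width: 0.1
grasp_force: 0.3
```

Request:
apply_moves([
  [-0.015,0,0.022,0],
  [0,0,0,0],
])

```text
t: 29.6
tcp_pos: [494.1, 160.8, 102.2]
eef_rot: [[0.598, 0.713, 0.367], [0.58, -0.701, 0.416], [0.553, -0.035, -0.832]]
wrist_force: [-3.5, -2.5, 10.8]
gripper_width: -0.0
grasp_force: 5.6
```

Request:
apply_moves([
  [-0.015,0,0.022,0],
  [0,0,0,0],
])

```text
t: 29.8
tcp_pos: [494.3, 160.9, 101.7]
eef_rot: [[0.596, 0.713, 0.369], [0.58, -0.7, 0.416], [0.555, -0.034, -0.831]]
wrist_force: [-11.4, -6.1, 28.8]
gripper_width: 0.2
grasp_force: 14.4
```

```bash
python3 go.py -17 28 99
```

```text
t 29.8 rel -17.2 27.5 101.7 F [-11.4  -6.1  28.8] q [ -9.  23. 111.  50.  38.  -2.] w 0.2
tilt 33.8 az 48.4 yaz -44.5 yincl -1.9
[-17.0, 28.0, 99.0] frac [-0.017 -0.006  0.031] mm 3
```

Request:
apply_moves([
  [0.015,0,-0.1,0],
  [0,0,-0.4,0],
  [0,0,-0.6,0],
  [0,0,-0.6,0],
  [0,0,-0.6,0],
  [0,0,0,0],
])

```text
t: 30.4
tcp_pos: [431.5, 88.2, 247.6]
eef_rot: [[0.596, 0.711, 0.372], [0.581, -0.702, 0.412], [0.554, -0.029, -0.832]]
wrist_force: [0.1, 0.6, -0.4]
gripper_width: 0.4
grasp_force: 0.0
```

```bash
python3 go.py; python3 nest.py; python3 - <<'E'
from hd import *
f=np.load('wn.npy',allow_pickle=True).item();v,u=np.mgrid[0:400,0:640];z=f['z_map'];k=z>0;P=rel(pts(f,np.c_[u[k],v[k]]))
Q=P[(abs(P[:,0]+25)<9)&(P[:,1]>-15)&(P[:,1]<90)&(P[:,2]>88)&(P[:,2]<130)]
for a in range(-15,90,12):
    q=Q[(Q[:,1]>=a)&(Q[:,1]<a+12)]
    if len(q)>2:print(a,len(q),q.mean(0).round(1),np.percentile(q[:,2],90).round(1))
# hood points
for c in('wrist','top'):
  f=env.grab_frame(c)
  for d in env.outline_of(c,'hood_rail'):
    v,u=np.nonzero(d['pixels']);q=rel(pts(f,np.c_[u,v]));print(c,d['xy'],round(d['score'],2),len(u),np.percentile(q,[5,50,95],axis=0).round().tolist())
E
```

```text
t 30.4 rel -113.2 21.8 247.6 F [ 0.1  0.6 -0.4] q [-23.   2. 107.  36.  64.   8.] w 0.4
tilt 33.7 az 47.9 yaz -44.6 yincl -1.7
tray 2316 [[-44.7, -29.3, 78.1], [1.8, 0.5, 83.0], [45.2, 31.5, 89.8]] ((0.648681640625, 3.6212120056152344), (90.94783020019531, 66.37737274169922), 0.8950889110565186)
plane [-0.24  0.93] 83.5
vial tops 943 [-17.5  14.2  94.9]
[323.9, 169.4] 0.69 [[-11.   21.9  91.1]]
[351.3, 156.1] 0.66 [[ 2.9 -4.5 89.3]]
[336.8, 166.9] 0.58 [[-9.3  9.7 92.5]]
[319.3, 150.5] 0.47 [[ 9.  26.1 90.1]]
-15 102 [-26.9  -5.9  99. ] 101.4
-3 223 [-26.8   2.6  98.8] 102.0
9 202 [-26.5  15.   96.2] 97.8
21 197 [-26.5  27.2  96.4] 98.0
33 194 [-26.3  39.3  96.6] 98.1
45 194 [-26.1  51.2  96.8] 98.3
57 192 [-26.   63.2  97.1] 98.5
69 243 [-24.8  74.9  98.7] 100.5
81 59 [-24.4  82.7  98.2] 99.7
wrist [354.7, 30.6] 0.73 26062 [[-13.0, -102.0, 190.0], [7.0, 4.0, 250.0], [28.0, 103.0, 260.0]]
top [243.8, 177.1] 0.87 2831 [[-1.0, -76.0, 142.0], [51.0, 10.0, 256.0], [155.0, 97.0, 282.0]]
```

```bash
python3 - <<'E'
from hd import *
S=[]
for n in('top','side','w3'):
    f=np.load(n+'.npy',allow_pickle=True).item();v,u=np.mgrid[0:400,0:640];z=f['z_map'];k=z>0
    S.append(rel(pts(f,np.c_[u[k],v[k]])))
P=np.vstack(S)
for z0 in range(290,640,30):
    q=P[(P[:,2]>=z0)&(P[:,2]<z0+30)&(P[:,0]>-200)&(P[:,0]<150)&(P[:,1]>-200)&(P[:,1]<150)]
    if len(q):
        print(z0,len(q),'x%',np.percentile(q[:,0],[1,99]).round(),'y%',np.percentile(q[:,1],[1,99]).round(),[(x0,int(q[(q[:,0]>=x0)&(q[:,0]<x0+40),1].max())) for x0 in range(-200,120,40) if ((q[:,0]>=x0)&(q[:,0]<x0+40)).sum()>3])
# lip / hood front points now, y window 20..60
C=[]
for c in('wrist','top'):
    p,_=cloud(c);C.append(p)
    q=p[(p[:,1]>-35)&(p[:,1]<35)&(p[:,2]>225)&(p[:,2]<300)&(p[:,0]>-60)]
    for x0 in range(-40,100,10):
        r=q[(q[:,0]>=x0)&(q[:,0]<x0+10)]
        if len(r)>5:print(c,x0,len(r),np.percentile(r[:,2],[5,50,95]).round())
E
python3 go.py 25 38 300
```

```text
290 347 x% [-74. 150.] y% [-129.  107.] [(-80, -74), (-40, -92), (0, -102)]
320 416 x% [-78. 150.] y% [-120.  104.] [(-80, -55), (-40, -74), (0, -83), (40, -107)]
350 499 x% [-82. 150.] y% [-119.  101.] [(-120, -47), (-80, -46), (-40, -61), (0, -70), (40, -91)]
380 721 x% [-85. 150.] y% [-174.   97.] [(-120, -42), (-80, -42), (-40, -55), (0, -64), (40, -86), (80, -155)]
410 1320 x% [-88. 145.] y% [-162.  -45.] [(-120, -42), (-80, -45), (-40, -55), (0, -65), (40, -84), (80, -138)]
440 2134 x% [-90. 107.] y% [-132.  -51.] [(-120, -45), (-80, -53), (-40, -60), (0, -68), (40, -79), (80, -74)]
470 4140 x% [-91. 108.] y% [-118.  -61.] [(-120, -53), (-80, -65), (-40, -67), (0, -76), (40, -69), (80, -63)]
500 9002 x% [-91. 123.] y% [-157.  -65.] [(-120, -69), (-80, -78), (-40, -80), (0, -90), (40, -64), (80, -61)]
530 10913 x% [-91. 121.] y% [-196.  -96.] [(-120, -88), (-80, -101), (-40, -103), (0, -119), (40, -92), (80, -86)]
560 5978 x% [-91. 115.] y% [-198. -124.] [(-120, -126), (-80, -143), (-40, -146), (0, -154), (40, -122), (80, -121)]
590 1829 x% [ 40. 115.] y% [-195. -124.] [(0, -151), (40, -122), (80, -124)]
620 1602 x% [37. 94.] y% [-188. -117.] [(0, -133), (40, -115), (80, -116)]
wrist -20 2124 [253. 260. 261.]
wrist -10 1197 [239. 242. 261.]
wrist 0 2099 [247. 249. 252.]
wrist 10 2596 [251. 254. 257.]
top -20 33 [257. 259. 263.]
top -10 57 [251. 257. 262.]
top 0 85 [244. 248. 253.]
top 10 98 [249. 254. 258.]
top 20 95 [257. 261. 267.]
top 30 96 [262. 268. 274.]
top 40 100 [269. 274. 281.]
top 50 101 [277. 281. 286.]
top 60 50 [274. 281. 285.]
top 70 38 [255. 262. 268.]
top 80 41 [241. 247. 253.]
top 90 33 [227. 233. 237.]
t 30.8 rel -111.8 23.5 242.8 F [-0.8 -0.2 -0.1] q [-22.   3. 107.  36.  63.   8.] w 0.3
tilt 33.5 az 48.9 yaz -44.4 yincl -2.2
[25.0, 38.0, 300.0] frac [ 1.937 -0.23   0.377] mm 149
```

```bash
python3 - <<'E' > wp.txt
import numpy as np
w=["-60 60 345","106 60 345","106 60 293"]
for p in [1.0,.8,.6,.4,.2,.06,0,-.02]:
    w.append("%.1f 60 %.1f"%(132.5-198*np.cos(p)+66*np.sin(p),75+198*np.sin(p)+66*np.cos(p)))
print(' '.join(w))
E
cat wp.txt; python3 go.py $(cat wp.txt)
```

```text
-60 60 345 106 60 345 106 60 293 81.1 60 277.3 41.9 60 263.0 6.3 60 241.3 -24.2 60 212.9 -48.4 60 179.0 -61.2 60 152.8 -65.5 60 141.0 -66.8 60 137.0
t 30.8 rel -111.8 23.5 242.8 F [-0.8 -0.2 -0.1] q [-22.   3. 107.  36.  63.   8.] w 0.3
tilt 33.5 az 48.9 yaz -44.4 yincl -2.2
[-60.0, 60.0, 345.0] frac [ 1.316 -0.542 -0.74 ] mm 120
[106.0, 60.0, 345.0] frac [ 1.846 -0.01   1.221] mm 166
[106.0, 60.0, 293.0] frac [-0.382  0.027  0.578] mm 52
[81.1, 60.0, 277.3] frac [-0.392  0.009 -0.009] mm 29
[41.9, 60.0, 263.0] frac [-0.541  0.01  -0.129] mm 42
[6.3, 60.0, 241.3] frac [-0.555  0.013 -0.021] mm 42
[-24.2, 60.0, 212.9] frac [-0.548  0.016  0.091] mm 42
[-48.4, 60.0, 179.0] frac [-0.518  0.019  0.199] mm 42
[-61.2, 60.0, 152.8] frac [-0.335  0.014  0.197] mm 29
[-65.5, 60.0, 141.0] frac [-0.135  0.006  0.1  ] mm 13
[-66.8, 60.0, 137.0] frac [-0.044  0.002  0.035] mm 4
```

Request:
apply_moves([
  [0.44,-0.18,-0.25,0],
  [0.44,-0.18,-0.25,0],
  [0.44,-0.18,-0.25,0],
  [0.46,0,0.3,0],
  [0.46,0,0.3,0],
  [0.46,0,0.3,0],
  [0.46,0,0.3,0],
  [0,0,0,0],
])

```text
t: 31.6
tcp_pos: [558.3, 272.9, 345.5]
eef_rot: [[0.598, 0.715, 0.361], [0.582, -0.698, 0.417], [0.55, -0.039, -0.834]]
wrist_force: [-0.1, -0.0, -0.4]
gripper_width: 0.6
grasp_force: 0.0
```

```bash
python3 go.py 106 60 293 81 60 277
```

```text
t 31.6 rel 107.7 59.6 345.5 F [-0.1 -0.  -0.4] q [ 6. 14. 75. 24. 67. 46.] w 0.6
tilt 33.5 az 49.1 yaz -44.3 yincl -2.2
[106.0, 60.0, 293.0] frac [-0.404  0.022  0.572] mm 53
[81.0, 60.0, 277.0] frac [-0.396  0.009 -0.006] mm 30
```

Request:
apply_moves([
  [-0.2,0.01,0.285,0],
  [-0.2,0.01,0.285,0],
  [-0.2,0.005,0,0],
  [-0.2,0.005,0,0],
  [-0.27,0.005,-0.065,0],
  [-0.27,0.005,-0.065,0],
  [0,0,0,0],
])

```text
t: 32.3
tcp_pos: [509.1, 222.2, 263.6]
eef_rot: [[0.601, 0.712, 0.363], [0.58, -0.701, 0.415], [0.55, -0.038, -0.834]]
wrist_force: [0.8, -0.1, 0.4]
gripper_width: 0.6
grasp_force: 0.0
```

```bash
python3 go.py 6 60 241 -24 60 213 -48 60 179
```

```text
t 32.3 rel 37.1 59.6 263.6 F [ 0.8 -0.1  0.4] q [ 0. 11. 93. 30. 56. 33.] w 0.6
tilt 33.5 az 48.8 yaz -44.6 yincl -2.2
[6.0, 60.0, 241.0] frac [-0.512  0.009  0.023] mm 38
[-24.0, 60.0, 213.0] frac [-0.539  0.017  0.091] mm 41
[-48.0, 60.0, 179.0] frac [-0.516  0.019  0.202] mm 42
```

```bash
cat > hood.py <<'E'
from hd import *
P,_=cloud('top')
q=P[(P[:,1]>-40)&(P[:,1]<30)&(P[:,2]>110)&(P[:,2]<300)]
for x0 in range(-130,110,15):
    r=q[(q[:,0]>=x0)&(q[:,0]<x0+15)]
    if len(r)>5:print(x0,len(r),np.percentile(r[:,2],[5,50,95]).round())
E
python3 hood.py
```

```text
-55 55 [217. 223. 226.]
-40 85 [211. 215. 221.]
-25 27 [219. 227. 231.]
-10 36 [244. 250. 256.]
5 45 [254. 260. 265.]
20 8 [242. 246. 247.]
35 14 [229. 232. 233.]
50 78 [216. 222. 229.]
65 79 [202. 209. 215.]
80 78 [186. 194. 202.]
95 73 [172. 180. 187.]
```

Request:
apply_moves([
  [-0.256,0.005,0.012,0],
  [-0.256,0.005,0.012,0],
  [-0.27,0.008,0.045,0],
  [-0.27,0.008,0.045,0],
  [-0.258,0.01,0.1,0],
  [-0.258,0.01,0.1,0],
  [0,0,0,0],
])

```text
t: 33.05
tcp_pos: [450.7, 162.0, 178.8]
eef_rot: [[0.601, 0.712, 0.363], [0.58, -0.701, 0.415], [0.55, -0.039, -0.834]]
wrist_force: [0.6, 0.8, 0.7]
gripper_width: 0.6
grasp_force: 0.0
```

```bash
python3 go.py -61 60 153 -65.5 60 141 -66.8 60 137; python3 hood.py
```

```text
t 33.05 rel -46.8 59.5 178.8 F [0.6 0.8 0.7] q [-10.  11. 111.  40.  47.  11.] w 0.6
tilt 33.5 az 48.9 yaz -44.5 yincl -2.3
[-61.0, 60.0, 153.0] frac [-0.348  0.008  0.183] mm 29
[-65.5, 60.0, 141.0] frac [-0.138  0.007  0.1  ] mm 13
[-66.8, 60.0, 137.0] frac [-0.044  0.002  0.035] mm 4
-130 80 [248. 254. 259.]
-115 81 [232. 262. 269.]
-100 102 [267. 275. 280.]
-85 148 [122. 259. 283.]
-70 52 [155. 256. 271.]
-55 48 [152. 156. 159.]
-40 94 [151. 155. 157.]
-25 103 [148. 152. 155.]
-10 100 [147. 151. 154.]
5 102 [146. 149. 153.]
20 94 [143. 147. 150.]
35 96 [140. 144. 148.]
50 98 [139. 143. 146.]
65 92 [137. 141. 145.]
80 99 [136. 139. 143.]
95 88 [134. 138. 142.]
```

Request:
apply_moves([
  [-0.17,0.004,0.09,0],
  [-0.17,0.004,0.09,0],
  [-0.07,0.003,0.05,0],
  [0,0,0,0],
])

```text
t: 33.5
tcp_pos: [440.3, 151.1, 148.9]
eef_rot: [[0.599, 0.713, 0.365], [0.58, -0.7, 0.415], [0.552, -0.037, -0.833]]
wrist_force: [-0.2, -0.2, -1.0]
gripper_width: 0.4
grasp_force: 0.0
```

```bash
python3 go.py -66 60 141 -67 60 137; python3 hood.py | tail -9
```

```text
t 33.5 rel -61.9 59.3 148.9 F [-0.2 -0.2 -1. ] q [-12.  13. 115.  44.  43.   3.] w 0.4
tilt 33.6 az 48.7 yaz -44.5 yincl -2.1
[-66.0, 60.0, 141.0] frac [-0.104 -0.005  0.058] mm 9
[-67.0, 60.0, 137.0] frac [-0.041  0.002  0.037] mm 4
-25 98 [131. 135. 139.]
-10 102 [131. 134. 138.]
5 97 [132. 135. 138.]
20 100 [131. 135. 138.]
35 97 [131. 135. 139.]
50 100 [131. 135. 138.]
65 99 [131. 134. 138.]
80 100 [130. 135. 139.]
95 97 [131. 135. 138.]
```

Request:
apply_moves([
  [-0.05,0,0.06,0],
  [-0.03,0,0.04,0],
  [0,0,0,0],
])

```text
t: 33.85
tcp_pos: [440.1, 150.9, 140.6]
eef_rot: [[0.597, 0.713, 0.369], [0.58, -0.7, 0.416], [0.555, -0.035, -0.831]]
wrist_force: [-7.0, -3.4, 18.2]
gripper_width: 0.3
grasp_force: 9.4
```

Request:
apply_moves([
  [-0.015,0,0.022,0],
  [0,0,0,0],
])

```text
t: 34.05
tcp_pos: [441.1, 151.3, 140.0]
eef_rot: [[0.595, 0.712, 0.372], [0.578, -0.701, 0.417], [0.558, -0.033, -0.829]]
wrist_force: [3.5, 8.5, 16.8]
gripper_width: 0.4
grasp_force: 12.9
```

Firm contact with the hood flat. Now I'll retreat clear, check, and hand in.

Request:
apply_moves([
  [0.05,0,-0.1,0],
  [0,0,-0.4,0],
  [0,0,-0.6,0],
  [0,0,-0.6,0],
  [0,0,0,0],
])

```text
t: 34.55
tcp_pos: [394.8, 98.2, 249.3]
eef_rot: [[0.596, 0.712, 0.372], [0.581, -0.702, 0.411], [0.554, -0.029, -0.832]]
wrist_force: [0.6, 0.8, 0.2]
gripper_width: 0.4
grasp_force: 0.0
```

```bash
python3 go.py; python3 - <<'E'
from hd import *
for c in('top','wrist','side'):
    P,_=cloud(c);q=P[(abs(P[:,1])<95)&(P[:,0]>-80)&(P[:,0]<110)&(P[:,2]>120)&(P[:,2]<160)]
    a,*_=np.linalg.lstsq(np.c_[q[:,:2],np.ones(len(q))],q[:,2],rcond=None);print(c,len(q),'hood slope rad',a[:2].round(4),a[2].round(1))
P,_=cloud('wrist')
T=P[(P[:,2]>76)&(P[:,2]<104)&(abs(P[:,0])<60)&(abs(P[:,1])<45)];print('under hood',len(T))
E
```

```text
t 34.55 rel -131.5 55.1 249.3 F [0.6 0.8 0.2] q [-24.  -2. 111.  36.  64.   8.] w 0.4
tilt 33.7 az 47.9 yaz -44.6 yincl -1.6
top 3214 hood slope rad [-0.0058 -0.0001] 134.9
wrist 42202 hood slope rad [-0.0022  0.0001] 134.9
side 1279 hood slope rad [-0.0004 -0.0011] 134.5
under hood 0
```

```bash
python3 -c "
from station import env
print(env.sign_off())"
```

```text
the job is handed in; nothing more can be done
None
```

I handed the job in at 34.6 s. By my last readings the tray sits flat in the nest, about 1 mm off centre, with all four vials in it. The hold-down arm is level on it (about 0.015 rad), the hood is shut (slope under 0.01 rad), and the gripper is clear. The sign-off gave no verdict, and I could not re-check the tray and hold-down once the hood was down.

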